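# Empty the order-tag box and lay the tags out

## Robot

A 6-joint arm with a two-finger parallel gripper is mounted at the origin on the work surface. World frame = base frame: x ahead of the robot, y to its left, z up, the work surface at z = 0. Lengths are in m, angles in rad, forces in N, time in s.
With the tool pointing down it reaches from about 0.275 to 0.875 m from the base axis. Payload 12.5 kg.
Tool frame: the origin (TCP) lies midway between the tips of the shut fingers; the grasp point (between the pads) lies bot.tcp_to_grasp behind it (bot.tcp_to_grasp is the distance from the TCP to the grasp point, in m); z points along the fingers, y is the line along which they close (so a half turn about z gives the same grasp; the last joint's range is limited). The gripper opens to 85 mm and grips with 20 to 120 N. Pads are 22 mm wide; open, the fingers measure 114 mm over their backs; the gripper's body (76 mm by 85 mm) begins 54 mm behind the grasp point. The pads swing forward as they close: fully open they stand 13 mm farther back than shut.
Start: joints at [-1.322, 0.351, 1.652, -0, 1.139, -0.085], TCP at [0.18, -0.52, 0.231] pointing down, gripper open.
Joint ranges: [-2.75, 2.75], [-0.79, 2.1], [0.01, 2.65], [-1.57, 4.71], [0.07, 3.14], [-2.87, 2.87]. Speed limits (rad/s): [2.22, 2.22, 2.79, 3.14, 3.14, 3.14].

## Interface

Orientations are given as a unit quaternion [x, y, z, w].
In Python, from workcell import get_state, optics, order, bot gives the robot as it stands. The module is installed in compiled form; this text tells all that it offers.
- The arm moves only by the tool step_arm, never from a script. Its argument "moves" is a list that holds one entry, the list of rows, each a list of 7 numbers: the shift along the tool's x, y, z normalised to -1 to 1, where 1 is 40 mm, then the turn, a rotation vector about the tool's x, y, z normalised to -1 to 1, where 1 is 6 degrees, then the closure, from 0 (fully open) to 1 (shut). A call has exactly 8 rows; each row shifts and turns the commanded pose from where the row before left it, along the tool's axes as they then stand; what a row does not reach is not made up. A row lasts 1/8 s, in which the tool goes at most 62.5 mm and 10.7 degrees, less where a joint would pass 70% of its speed; a pose out of reach is approached as far as the arm can. A call with a number of a shift or a turn outside -1 to 1 is refused whole. A call with a gripper value outside its range is refused whole. The fingers move at their own pace and stop on an object; "newtons" is the grip in N (left out, the last holds). Time passes only in rows, so rows that do not move let the fingers close, or fill a call up. It gives the time, the measured TCP pose, the force, the opening and the grip force at its end, in the units of the state.
- get_state(): the state, without advancing time (a new reading comes with each control period).
- optics.get_image(name): name is "scene" or "top" or "wrist"; returns a dict with "color" (480x640x3 uint8, red, green, blue), "range_z" (480x640 float32, m along the optical axis (not along the pixel's ray), 0 where there is no reading), "camera_matrix" (3x3 intrinsics, pixels), "dist_coeffs" ([k1, k2, p1, p2, k3] as OpenCV has them; the pictures are not rectified), "rvec" (rotation vector, rad) and "tvec" (3), from world to camera coordinates, as OpenCV has them. Camera axes: x right, y down, z forward; pixel columns grow to the right and rows downward; lengths in m; the calibration is good to about 2 mm. A picture is of the moment at which its call begins.
- order.hand_in(): hands the job in; it is judged then, once.
The state is a dict: "clock": time; "q": joint angles; "qvel": joint speeds; "joint_efforts": joint torques, N m; "tool_pos": TCP position; "ee_rot": TCP orientation; "force": force on the tool from outside, world axes, zero at the start; "ft_torque": the same for the moment, N m; "finger_gap": finger opening in m; "gripper_force": force on a finger pad.
Only numpy, scipy, OpenCV 4.12 (cv2) and the standard library are available. Lean on these libraries where they do the work, as an engineer would, in place of code of your own. Each camera call takes 0.05 s, during which the arm holds its last target. There are 200 camera calls.

## Task

Lift the clear tag box off its wooden stand, turn it slot-down over the white catch tray and shake it until every order tag has dropped out through the slot. Put the empty box back squarely on its stand, lying as it did with the slot towards the robot, and lay all the tags flat in one straight row on the black strip, one inside each white outline with its long side along the row and no empty outline between two tags. Leave everything else on the counter where it is.

Things in the scene. Friction and masses are not known exactly. Their poses are not given: they have to be found in the camera images.
- tagbox: the tag box, loose, about 220 g: clear plastic with blue ends, 135 long (x) x 50 wide (y) x 52 mm high (z), walls 3 mm, lying on its long side. Origin: centre of its underside. The blue end at -x is the lid with the slot. The tags lie inside on its floor. Its flat long sides, 50 mm apart, can be gripped anywhere.
- slot (a point): centre of the slot's mouth on the lid's outer face, 67.5 mm from the box's origin along -x, 26 mm up; slot 12 mm (box z) x 44 mm (box y, the full inner width); inside, two guides 18 mm deep slope to it from floor and roof. Held slot-down and still, tags jam there; quick 20 to 30 mm strokes, up-down or along box z, free them, or tip the box well back, slot up, and turn it over again
- stand: the box's stand, a fixed pale wood slab 160 (x) x 90 (y) x 10 mm; origin at the centre of its underside; the box stands on it with its origin over the stand's and its x along the stand's x, the slot towards the stand's -x end (the robot's side)
- tray: the catch tray, fixed, white, open, 240 x 240 mm and 24 mm high, floor and walls 4 mm thick; origin at the centre of its underside
- strip: the tag strip, a fixed black slab 75 (x) x 215 (y) x 8 mm with four white outlines in a row along its y; origin at the centre of its underside
- place0 (a point): centre of outline 0 on the top face of the strip (8 mm above its underside), at -75 mm along the strip's y; the outline is 46 mm along y and 34 mm along x, for one tag lying flat with its long side along the strip's y
- place1 (a point): centre of outline 1 on the top face of the strip (8 mm above its underside), at -25 mm along the strip's y; the outline is 46 mm along y and 34 mm along x, for one tag lying flat with its long side along the strip's y
- place2 (a point): centre of outline 2 on the top face of the strip (8 mm above its underside), at 25 mm along the strip's y; the outline is 46 mm along y and 34 mm along x, for one tag lying flat with its long side along the strip's y
- place3 (a point): centre of outline 3 on the top face of the strip (8 mm above its underside), at 75 mm along the strip's y; the outline is 46 mm along y and 34 mm along x, for one tag lying flat with its long side along the strip's y
- tag1: red order tag, a loose flat tile 36 (x) x 24 (y) x 8 mm (z), 15 g, origin at its centre; None if there is no such tag this time (3 or 4 of the four are there)
- tag2: yellow order tag, a loose flat tile 36 (x) x 24 (y) x 8 mm (z), 15 g, origin at its centre; None if there is no such tag this time (3 or 4 of the four are there)
- tag3: green order tag, a loose flat tile 36 (x) x 24 (y) x 8 mm (z), 15 g, origin at its centre; None if there is no such tag this time (3 or 4 of the four are there)
- tag4: orange order tag, a loose flat tile 36 (x) x 24 (y) x 8 mm (z), 15 g, origin at its centre; None if there is no such tag this time (3 or 4 of the four are there)
- soy: soy bottle, 52 mm across, 130 mm tall; bystander, leave it where it is; origin at its underside (spatula: middle)
- pumpkin1: small orange pumpkin, 76 mm across, 58 mm tall; bystander, leave it where it is; origin at its underside (spatula: middle)
- pumpkin2: small orange pumpkin, 76 mm across, 58 mm tall; bystander, leave it where it is; origin at its underside (spatula: middle)
- dish: blue bowl, 90 mm across, 30 mm tall; bystander, leave it where it is; origin at its underside (spatula: middle)
- ginger: clear jar with white cap, 60 mm across, 65 mm tall; bystander, leave it where it is; origin at its underside (spatula: middle)
- paddle: wooden rice spatula lying flat; bystander, leave it where it is; origin at its underside (spatula: middle)
- cup: brown cup, 64 mm across, 70 mm tall; bystander, leave it where it is; origin at its underside (spatula: middle)

How it is judged:
By the outcome, as a careful person would: the job done as asked, in the order asked, and still so for the second after the job is handed in, with the robot touching nothing.
Of tag1, tag2, tag3, tag4 only 3 to 4 are there at a start; the rules pass over those that are not, and their reading is None.
At some moment in a run one of tag1, tag2, tag3, tag4 may be knocked a few centimetres aside while the robot is not near it.
It also fails if it takes over 210 s, if anything falls off the work surface, if the arm or the gripper's body presses on something with over 40 N, if the wrist force passes 120 N, or if a joint passes its speed limit or range.

## Working session

There is one attempt and no reset: what is moved stays moved. The work goes in short steps, Python scripts to look and compute and a tool call to move; the robot and the scene stay as the last step left them, time stands still between calls to the robot, and variables do not carry over. Pictures are saved under pics/ and viewed, at most 14 in all, crops included, and the job is handed in when it is done.

Besides the shell and the picture viewer there is one more tool, called after "Emit:" as name(argument=value, ...), one argument or row to a line, values as JSON. step_arm: Moves the arm, as the interface text tells. Its arguments: {"type":"object","properties":{"moves":{"type":"array","items":{"type":"array","items":{"type":"array","items":{"type":"number","minimum":-1,"maximum":1}}}},"newtons":{"type":"number"}},"required":["moves"]}

```bash
mkdir -p pics; cat > h.py <<'E'
import numpy as np, cv2
from workcell import get_state, optics, order, bot
from scipy.spatial.transform import Rotation as R
def get(n):
    d=optics.get_image(n); d['Rm']=cv2.Rodrigues(np.array(d['rvec'],float))[0]; d['t']=np.array(d['tvec'],float).ravel(); return d
def save(d,f): cv2.imwrite('pics/'+f,d['color'][:,:,::-1])
def ray(d,uv,z):
    uv=np.array(uv,float).reshape(-1,1,2)
    n=cv2.undistortPoints(uv,np.array(d['camera_matrix']),np.array(d['dist_coeffs'])).reshape(-1,2)
    r=np.c_[n,np.ones(len(n))]@d['Rm']; c=-d['Rm'].T@d['t']
    return c+r*((z-c[2])/r[:,2])[:,None]
def pts(d):
    v,u=np.mgrid[0:480,0:640]; uv=np.stack([u,v],-1).reshape(-1,1,2).astype(float)
    n=cv2.undistortPoints(uv,np.array(d['camera_matrix']),np.array(d['dist_coeffs'])).reshape(-1,2)
    z=d['range_z'].reshape(-1,1); p=np.c_[n,np.ones(len(n))]*z
    return ((p-d['t'])@d['Rm']).reshape(480,640,3)
E
python3 - <<'E'
from h import *
s=get_state(); print(s, bot.tcp_to_grasp)
for n in('scene','top','wrist'):
    d=get(n); save(d,n+'0.png'); print(n,-d['Rm'].T@d['t'],d['Rm'][2])
E
```

```text
{'clock': 0.0, 'q': array([-1.32159987e+00,  3.51283043e-01,  1.65242631e+00, -2.36334095e-05,
        1.13911882e+00, -8.45904971e-02]), 'qvel': array([ 0.0001727 ,  0.00034191,  0.00055971, -0.00089799, -0.00103486,
       -0.00033803]), 'joint_efforts': array([-3.82253911e-04, -5.06097436e+01, -2.91401732e+01, -1.19842157e-04,
        4.52652806e-03,  5.18513991e-05]), 'tool_pos': array([ 0.18013274, -0.51930716,  0.23073195]), 'ee_rot': array([ 9.86104569e-01,  1.66124645e-01, -6.14797483e-05, -6.14790637e-04]), 'force': array([-0.57148452,  1.04224223, -0.03414663]), 'ft_torque': array([ 0.04388308, -0.00801538, -0.03997984]), 'gripper_force': 0.0, 'finger_gap': 0.08495681432992014} 0.0187
scene [1.39461403 0.30165034 0.76354224] [-0.74780597 -0.25785297 -0.61179906]
top [0.3899016  0.00752181 1.22308752] [ 0.15119329  0.01348713 -0.9884122 ]
wrist [ 0.24780398 -0.4959046   0.37448228] [-0.26385841 -0.09081165 -0.96027703]
```

View pics/top0.png

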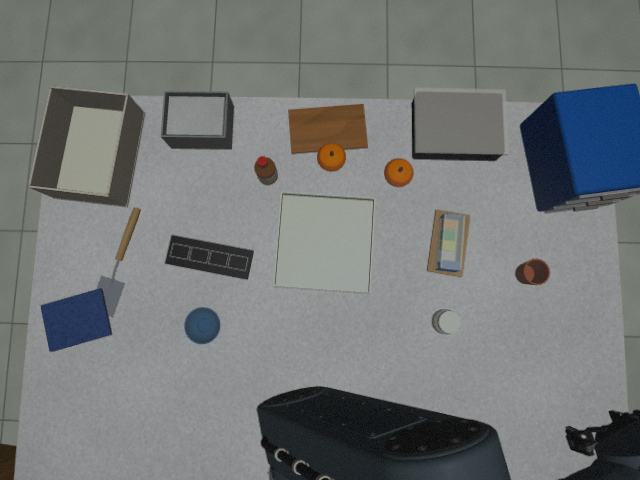

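View pics/scene0.png

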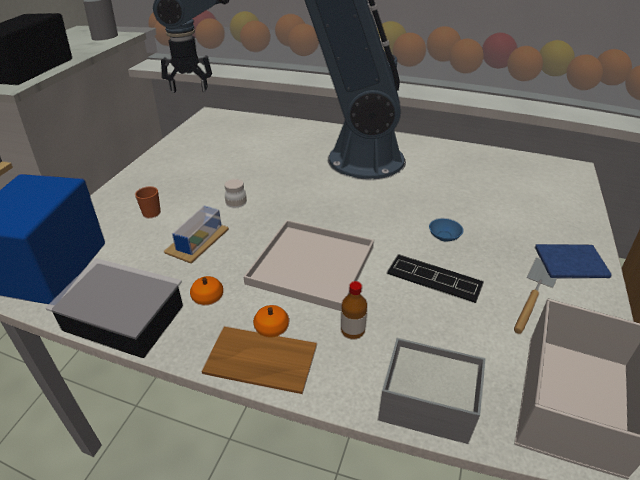

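The top view is oriented with up = +x and left = +y. The stand and box are at about (449,243) with the slot end at the bottom. The tray is at (325,243), the strip at (209,257), pumpkins at (331,157) and (399,172), and the soy bottle at (265,170).

```bash
cat > m.py <<'E'
from h import *
d=get('top'); c=d['color'].astype(int); hsv=cv2.cvtColor(d['color'],cv2.COLOR_RGB2HSV); P=pts(d)
def rect(mask,box,z,name):
    m=np.zeros((480,640),np.uint8); x0,y0,x1,y1=box; m[y0:y1,x0:x1]=mask[y0:y1,x0:x1]*255
    m=cv2.morphologyEx(m,cv2.MORPH_CLOSE,np.ones((3,3)))
    k=max(cv2.findContours(m,0,1)[0],key=cv2.contourArea).reshape(-1,2)
    w=ray(d,cv2.convexHull(k),z)[:,:2] if k.ndim==2 else 0
    (cx,cy),(a,b),t=cv2.minAreaRect((w*1000).astype(np.float32)); print(name,np.round([cx,cy,a,b,t],1)); return k
rect(hsv[...,2]<70,(155,225,265,285),.008,'strip')
rect((hsv[...,1]>60)&(hsv[...,0]<30),(420,200,480,285),.010,'stand')
rect((hsv[...,1]>60)&(hsv[...,0]>95)&(hsv[...,0]<130),(420,200,480,285),.062,'boxblue')
# box top via depth
Z=P[...,2]; m=(Z>.045)&(Z<.08); m[:200]=0;m[290:]=0;m[:,:425]=0;m[:,480:]=0
q=P[m]; print('boxtop',len(q),cv2.minAreaRect((q[:,:2]*1000).astype(np.float32)),np.median(q[:,2]))
m=(Z>.016)&(Z<.035); m[:185]=0;m[300:]=0;m[:,:265]=0;m[:,385:]=0
q=P[m]; print('tray',len(q),cv2.minAreaRect((q[:,:2]*1000).astype(np.float32)))
import sys
a=cv2.resize(d['color'][195:290,410:490],None,fx=6,fy=6,interpolation=2); cv2.imwrite('pics/box1.png',a[:,:,::-1])
E
python3 m.py
```

```text
strip [514.7 291.4 213.6  72.8  80.4]
stand [ 562.7 -310.3   88.8  158.3   81.2]
boxblue [ 494.7 -294.4   49.9   15.1   81.6]
boxtop 1223 ((559.5704345703125, -306.41680908203125), (50.27423095703125, 136.79287719726562), 84.59623718261719) 0.06263009431831905
tray 762 ((559.5549926757812, 1.2092056274414062), (240.5484619140625, 241.03086853027344), 87.15782928466797)
```

View pics/box1.png

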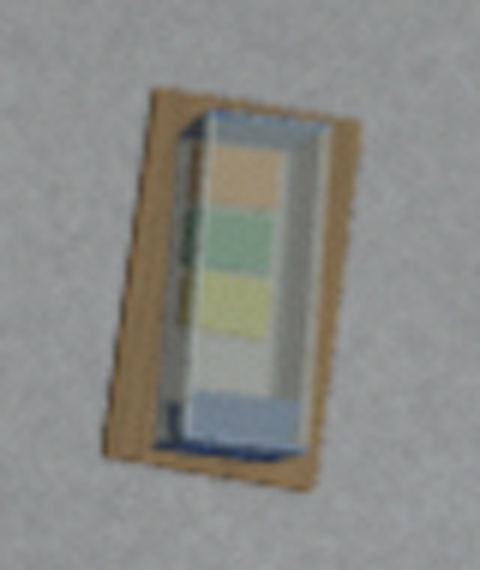

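I can see three tags in the box: orange, green and yellow. I'll write a small planner next, then move above the box.

```bash
cat > p.py <<'E'
from h import *
def plan(wps,start=None):
    """wps: list of (pos, Rotation, nrows, closure); prints rows; rounded as simulated"""
    s=get_state()
    p,r=(np.array(s['tool_pos']),R.from_quat(s['ee_rot'])) if start is None else start
    rows=[]
    for pos,rt,n,g in wps:
        pos=np.array(pos,float); p0=p.copy(); r0=r; w=(r0.inv()*rt).as_rotvec()
        for i in range(1,n+1):
            tp=p0+(pos-p0)*i/n; tr=r0*R.from_rotvec(w*i/n)
            sh=np.round(r.inv().apply(tp-p)/.04,2)+0.; tu=np.round(np.degrees((r.inv()*tr).as_rotvec())/6,2)+0.
            if max(abs(sh).max(),abs(tu).max())>1: print('OVER',len(rows),sh,tu)
            p=p+r.apply(sh*.04); r=r*R.from_rotvec(np.radians(tu*6)); rows.append([*sh,*tu,g])
    while len(rows)%8: rows.append([0]*6+[rows[-1][6]])
    for k in range(0,len(rows),8): print('['+','.join('['+','.join('%g'%v for v in q)+']' for q in rows[k:k+8])+']')
    return p,r
def down(yaw): # deg of tool x
    a=np.radians(yaw); return R.from_matrix(np.c_[[np.cos(a),np.sin(a),0],[np.sin(a),-np.cos(a),0],[0,0,-1]])
def err(pos,rt):
    s=get_state(); print('pos',np.round(s['tool_pos'],4),'q',np.round(s['q'],2),'perr',np.round(s['tool_pos']-pos,4),'rerr',np.round(np.degrees((R.from_quat(s['ee_rot']).inv()*rt).as_rotvec()),2))
E
python3 - <<'E'
from p import *
plan([((.561,-.308,.20),down(-8.8),14,0)])
E
```

```text
[[0.77,-0.13,0.06,0,0,0.33,0],[0.76,-0.16,0.05,0,0,0.33,0],[0.75,-0.19,0.06,0,0,0.34,0],[0.75,-0.21,0.05,0,0,0.33,0],[0.74,-0.24,0.06,0,0,0.33,0],[0.73,-0.27,0.05,0,0,0.33,0],[0.72,-0.29,0.06,0,0,0.34,0],[0.72,-0.31,0.05,0,0,0.33,0]]
[[0.69,-0.34,0.06,0,0,0.33,0],[0.69,-0.36,0.05,0,0,0.33,0],[0.68,-0.39,0.06,0,0,0.34,0],[0.66,-0.41,0.06,-0.01,0,0.33,0],[0.64,-0.44,0.05,0,0,0.33,0],[0.63,-0.45,0.06,0,0,0.33,0],[0,0,0,0,0,0,0],[0,0,0,0,0,0,0]]
```

Emit:
step_arm(
  moves=[
    [[0.77, -0.13, 0.06, 0, 0, 0.33, 0], [0.76, -0.16, 0.05, 0, 0, 0.33, 0], [0.75, -0.19, 0.06, 0, 0, 0.34, 0], [0.75, -0.21, 0.05, 0, 0, 0.33, 0], [0.74, -0.24, 0.06, 0, 0, 0.33, 0], [0.73, -0.27, 0.05, 0, 0, 0.33, 0], [0.72, -0.29, 0.06, 0, 0, 0.34, 0], [0.72, -0.31, 0.05, 0, 0, 0.33, 0]],
  ],
  newtons=50,
)

```text
clock: 1.2
tool_pos: [0.3988, -0.3982, 0.2135]
ee_rot: [1.0, 0.027, -0.0, -0.0]
force: [0.2, 0.2, 0.3]
finger_gap: 0.0856
gripper_force: 0.0
```

Emit:
step_arm(
  moves=[
    [[0.69, -0.34, 0.06, 0, 0, 0.33, 0], [0.69, -0.36, 0.05, 0, 0, 0.33, 0], [0.68, -0.39, 0.06, 0, 0, 0.34, 0], [0.66, -0.41, 0.06, -0.01, 0, 0.33, 0], [0.64, -0.44, 0.05, 0, 0, 0.33, 0], [0.63, -0.45, 0.06, 0, 0, 0.33, 0], [0, 0, 0, 0, 0, 0, 0], [0, 0, 0, 0, 0, 0, 0]],
  ],
)

```text
clock: 2.2
tool_pos: [0.5603, -0.3084, 0.1998]
ee_rot: [0.997, -0.076, -0.0, 0.0]
force: [-0.0, -0.4, -0.2]
finger_gap: 0.0855
gripper_force: 0.0
```

```bash
python3 - <<'E'
from p import *
err(np.array([.561,-.308,.2]),down(-8.8))
d=get('wrist'); save(d,'w1.png')
E
```

```text
pos [ 0.5603 -0.3084  0.1998] q [-0.58  0.54  1.43 -0.    1.16  1.15] perr [-0.0007 -0.0004 -0.0002] rerr [0.06 0.03 0.05]
```

View pics/w1.png

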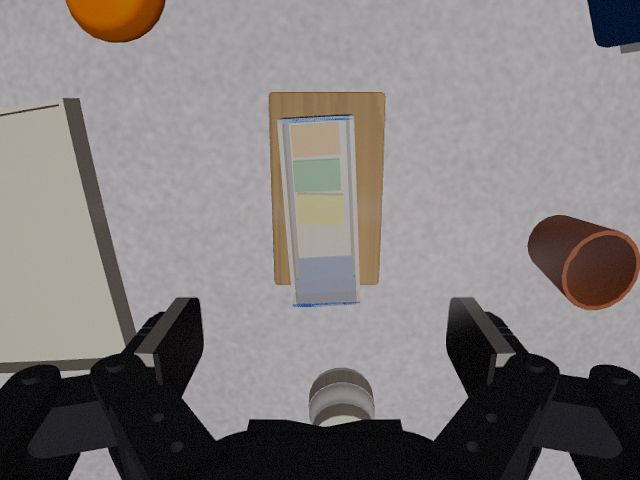

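The wrist view shows the stand squarely aligned with the tool. The box on it has top corners at about (279,120), (354,116), (359,303) and (294,306), and looks turned a few degrees relative to the stand. The three tags are orange, green and yellow.

```bash
python3 - <<'E'
from p import *
d=get('wrist'); hsv=cv2.cvtColor(d['color'],cv2.COLOR_RGB2HSV)
c=[(279,120),(354,116),(359,303),(294,306)]
w=ray(d,c,.062)*1000; print(np.round(w[:,:2],1),w[:,:2].mean(0))
for a,b in((3,0),(2,1)): v=w[b]-w[a]; print(np.degrees(np.arctan2(v[1],v[0])),np.linalg.norm(v))
m=((hsv[...,1]>60)&(hsv[...,0]<30)).astype(np.uint8)*255; m[:85]=0;m[300:]=0;m[:,:250]=0;m[:,400:]=0
k=max(cv2.findContours(cv2.morphologyEx(m,3,np.ones((25,25))),0,1)[0],key=cv2.contourArea)
for s in [(272,93),(384,93),(378,284),(275,284)]: print(ray(d,[s],.01)*1000)
# depth-based box top
P=pts(d); Z=P[...,2]; m=(Z>.055)&(Z<.07); m[:90]=0;m[320:]=0;m[:,:260]=0;m[:,400:]=0
print(m.sum(),cv2.minAreaRect((P[m][:,:2]*1000).astype(np.float32)))
E
```

```text
[[ 627.8 -288.9]
 [ 622.8 -337.7]
 [ 489.7 -323.4]
 [ 494.7 -275.5]] [ 558.75400248 -306.36117208]
-5.74328688558147 133.826319228994
-6.1383772996603945 133.8786346296203
[[ 648.08529217 -281.60953993   10.        ]]
[[ 635.00682208 -366.25165432   10.        ]]
[[ 478.97716053 -342.72233659   10.        ]]
[[ 492.66533725 -254.91102751   10.        ]]
13719 ((558.9586181640625, -305.45257568359375), (50.3834114074707, 135.58827209472656), 84.34522247314453)
```

```bash
python3 - <<'E'
from p import *
plan([((.559,-.306,.10),down(-5.8),3,0),((.559,-.306,.02),down(-5.8),4,0),((.559,-.306,.02),down(-5.8),1,.0)])
E
```

```text
[[-0.01,-0.02,0.83,0,0,-0.17,0],[-0.02,-0.02,0.84,0.01,0,-0.16,0],[-0.01,-0.03,0.83,0,0,-0.17,0],[0,0,0.5,0,0,0,0],[0,0,0.5,0,0,0,0],[0,0,0.5,0,0,0,0],[0,0,0.5,0,0,0,0],[0,0,0,0,0,0,0]]
```

Emit:
step_arm(
  moves=[
    [[-0.01, -0.02, 0.83, 0, 0, -0.17, 0], [-0.02, -0.02, 0.84, 0, 0, -0.16, 0], [-0.01, -0.03, 0.83, 0, 0, -0.17, 0], [0, 0, 0.5, 0, 0, 0, 0], [0, 0, 0.5, 0, 0, 0, 0], [0, 0, 0.5, 0, 0, 0, 0], [0, 0, 0.5, 0, 0, 0, 0], [0, 0, 0, 0, 0, 0, 0]],
  ],
)

```text
clock: 3.3
tool_pos: [0.5589, -0.305, 0.0183]
ee_rot: [0.999, -0.05, -0.001, -0.0]
force: [-0.2, -0.3, 0.2]
finger_gap: 0.0856
gripper_force: 0.0
```

Emit:
step_arm(
  moves=[
    [[0, 0, 0, 0, 0, 0, 1], [0, 0, 0, 0, 0, 0, 1], [0, 0, 0, 0, 0, 0, 1], [0, 0, 0, 0, 0, 0, 1], [0, 0, 0, 0, 0, 0, 1], [0, 0, 0, 0, 0, 0, 1], [0, 0, 0, 0, 0, 0, 1], [0, 0, 0, 0, 0, 0, 1]],
  ],
  newtons=50,
)

```text
clock: 4.3
tool_pos: [0.5602, -0.3058, 0.021]
ee_rot: [0.999, -0.05, 0.001, 0.001]
force: [-0.5, -1.2, 7.2]
finger_gap: 0.0492
gripper_force: 52.8
```

```bash
python3 - <<'E'
from p import *
err(np.array([.559,-.306,.02]),down(-5.8))
# lift, then yaw +90 and move over tray
plan([((.559,-.306,.10),down(-5.8),2,1),((.559,-.306,.22),down(-5.8),3,1),((.53,-.03,.25),down(84.2),19,1)])
E
```

```text
pos [ 0.5602 -0.3058  0.021 ] q [-0.57  0.77  1.54 -0.    0.83  1.1 ] perr [0.0012 0.0002 0.001 ] rerr [ 0.11 -0.09  0.03]
[[-0.01,0.01,-0.99,0.01,-0.01,0,1],[-0.02,0,-0.98,0.01,0,0,1],[0,0,-1,0,0,0,1],[0,0,-1,0,0,0,1],[0,0,-1,0,0,0,1],[-0.07,-0.36,-0.04,0,0,-0.79,1],[-0.05,-0.36,-0.04,0,0,-0.79,1],[-0.01,-0.37,-0.04,0,0,-0.79,1]]
[[0.01,-0.36,-0.04,0,0,-0.79,1],[0.05,-0.36,-0.04,0,0,-0.79,1],[0.07,-0.36,-0.04,0,0,-0.79,1],[0.11,-0.35,-0.04,0,0,-0.78,1],[0.13,-0.34,-0.04,0,0,-0.79,1],[0.16,-0.33,-0.04,0,0,-0.79,1],[0.19,-0.31,-0.04,0,0,-0.79,1],[0.21,-0.3,-0.04,0,0,-0.79,1]]
[[0.24,-0.27,-0.04,0,0,-0.79,1],[0.26,-0.26,-0.04,0,0,-0.79,1],[0.28,-0.24,-0.03,0,0,-0.79,1],[0.29,-0.21,-0.04,0,0,-0.79,1],[0.32,-0.19,-0.04,0,0,-0.79,1],[0.33,-0.16,-0.04,0,0,-0.79,1],[0.34,-0.13,-0.04,0,0,-0.79,1],[0.35,-0.1,-0.04,0,0,-0.79,1]]
```

Emit:
step_arm(
  moves=[
    [[-0.01, 0.01, -0.6, 0, 0, 0, 1], [-0.02, 0, -0.98, 0, 0, 0, 1], [0, 0, -1, 0, 0, 0, 1], [0, 0, -1, 0, 0, 0, 1], [0, 0, -1, 0, 0, 0, 1], [-0.07, -0.36, -0.04, 0, 0, -0.79, 1], [-0.05, -0.36, -0.04, 0, 0, -0.79, 1], [-0.01, -0.37, -0.04, 0, 0, -0.79, 1]],
  ],
)

```text
clock: 5.3
tool_pos: [0.5536, -0.2611, 0.2078]
ee_rot: [0.997, 0.075, -0.0, 0.0]
force: [-0.1, 0.2, -1.9]
finger_gap: 0.0493
gripper_force: 52.7
```

Emit:
step_arm(
  moves=[
    [[0.01, -0.36, -0.04, 0, 0, -0.79, 1], [0.05, -0.36, -0.04, 0, 0, -0.79, 1], [0.07, -0.36, -0.04, 0, 0, -0.79, 1], [0.11, -0.35, -0.04, 0, 0, -0.78, 1], [0.13, -0.34, -0.04, 0, 0, -0.79, 1], [0.16, -0.33, -0.04, 0, 0, -0.79, 1], [0.19, -0.31, -0.04, 0, 0, -0.79, 1], [0.21, -0.3, -0.04, 0, 0, -0.79, 1]],
  ],
)

```text
clock: 6.3
tool_pos: [0.5412, -0.145, 0.2205]
ee_rot: [0.919, 0.394, -0.0, 0.0]
force: [-0.5, 0.0, -2.4]
finger_gap: 0.0494
gripper_force: 52.7
```

Emit:
step_arm(
  moves=[
    [[0.24, -0.27, -0.04, 0, 0, -0.79, 1], [0.26, -0.26, -0.04, 0, 0, -0.79, 1], [0.28, -0.24, -0.03, 0, 0, -0.79, 1], [0.29, -0.21, -0.04, 0, 0, -0.79, 1], [0.32, -0.19, -0.04, 0, 0, -0.79, 1], [0.33, -0.16, -0.04, 0, 0, -0.79, 1], [0.34, -0.13, -0.04, 0, 0, -0.79, 1], [0.35, -0.1, -0.04, 0, 0, -0.79, 1]],
  ],
)

```text
clock: 7.3
tool_pos: [0.5293, -0.0288, 0.2328]
ee_rot: [0.741, 0.672, -0.001, 0.0]
force: [0.1, -0.2, -1.3]
finger_gap: 0.0497
gripper_force: 52.7
```

```bash
python3 - <<'E'
from p import *
err(np.array([.53,-.03,.25]),down(84.2)); print(get_state()['finger_gap'])
# tilted: tool z=+y, tool x=+z ; y = z cross x = y x z = +x
RH=R.from_matrix(np.c_[[0,0,1],[1,0,0],[0,1,0]])
r0=down(90)
print((r0.inv()*RH).as_rotvec())
plan([((.55,.0,.25),r0*R.from_rotvec([0,-np.radians(36),0]),8,1)])
plan([((.56,.0187,.16),RH,18,1)])
E
```

```text
pos [ 0.5293 -0.0288  0.2328] q [-0.14  0.31  1.7  -0.    1.13 -0.04] perr [-0.0007  0.0012 -0.0172] rerr [-0.04  0.06  0.18]
0.049703100717731145
[0.         1.57079633 0.        ]
[[0.1,0.06,-0.05,-0.04,-0.75,-0.11,1],[0.09,0.05,-0.06,-0.04,-0.75,-0.12,1],[0.08,0.06,-0.07,-0.03,-0.74,-0.11,1],[0.08,0.06,-0.08,-0.04,-0.75,-0.11,1],[0.07,0.06,-0.08,-0.04,-0.75,-0.11,1],[0.07,0.06,-0.08,-0.04,-0.75,-0.12,1],[0.05,0.06,-0.09,-0.03,-0.75,-0.11,1],[0.05,0.07,-0.09,-0.04,-0.75,-0.11,1]]
[[0.07,0.04,0.1,0.04,0.83,-0.04,1],[0.06,0.03,0.11,0.04,0.84,-0.04,1],[0.05,0.04,0.11,0.04,0.83,-0.04,1],[0.04,0.04,0.11,0.04,0.83,-0.04,1],[0.03,0.04,0.12,0.04,0.84,-0.05,1],[0.02,0.04,0.12,0.04,0.83,-0.04,1],[0.01,0.04,0.12,0.04,0.83,-0.04,1],[0,0.04,0.13,0.04,0.83,-0.04,1]]
[[-0.01,0.04,0.12,0.04,0.84,-0.04,1],[-0.02,0.04,0.12,0.05,0.83,-0.04,1],[-0.04,0.04,0.11,0.04,0.83,-0.04,1],[-0.04,0.04,0.11,0.04,0.84,-0.04,1],[-0.05,0.04,0.11,0.04,0.83,-0.04,1],[-0.07,0.05,0.11,0.04,0.83,-0.04,1],[-0.07,0.04,0.09,0.04,0.84,-0.05,1],[-0.08,0.04,0.09,0.04,0.83,-0.04,1]]
[[-0.09,0.05,0.09,0.04,0.83,-0.04,1],[-0.09,0.04,0.07,0.04,0.84,-0.04,1],[0,0,0,0,0,0,1],[0,0,0,0,0,0,1],[0,0,0,0,0,0,1],[0,0,0,0,0,0,1],[0,0,0,0,0,0,1],[0,0,0,0,0,0,1]]
```

```bash
python3 - <<'E'
from p import *
RH=R.from_matrix(np.c_[[0,0,1],[1,0,0],[0,1,0]]); r0=down(90)
a=plan([((.557,.03,.20),r0,3,1),((.557,.03,.19),r0*R.from_rotvec([0,np.radians(30),0]),5,1)])
plan([((.56,.0187,.15),RH,12,1)],a)
E
```

```text
[[0.51,0.18,0.27,0,0,-0.31,1],[0.5,0.2,0.28,0,0.01,-0.31,1],[0.5,0.21,0.27,-0.01,0,-0.32,1],[0,0,0.05,0,1,0,1],[0,0,0.05,0,1,0,1],[-0.01,0,0.05,0,1,0,1],[-0.02,0,0.04,0,1,0,1],[-0.02,0,0.05,0,1,0,1]]
[[-0.06,0.01,0.06,0,0.83,0,1],[-0.07,0,0.06,0,0.84,0,1],[-0.07,0.01,0.04,0,0.83,0,1],[-0.08,0.01,0.05,0,0.83,0,1],[-0.07,0,0.03,0,0.84,0,1],[-0.09,0.01,0.03,0,0.83,0,1],[-0.08,0.01,0.02,0,0.83,0,1],[-0.09,0,0.02,0,0.84,0,1]]
[[-0.08,0.01,0,0,0.83,0,1],[-0.09,0.01,0,0,0.83,0,1],[-0.09,0,-0.01,0,0.84,0,1],[-0.08,0.01,-0.01,0,0.83,0,1],[0,0,0,0,0,0,1],[0,0,0,0,0,0,1],[0,0,0,0,0,0,1],[0,0,0,0,0,0,1]]
```

Emit:
step_arm(
  moves=[
    [[0.51, 0.18, 0.27, 0, 0, -0.31, 1], [0.5, 0.2, 0.28, 0, 0.01, -0.31, 1], [0.5, 0.21, 0.27, 0, 0, -0.32, 1], [0, 0, 0.05, 0, 1, 0, 1], [0, 0, 0.05, 0, 1, 0, 1], [-0.01, 0, 0.05, 0, 1, 0, 1], [-0.02, 0, 0.04, 0, 1, 0, 1], [-0.02, 0, 0.05, 0, 1, 0, 1]],
  ],
)

```text
clock: 8.3
tool_pos: [0.5578, 0.0297, 0.1898]
ee_rot: [0.683, 0.682, 0.184, -0.184]
force: [0.2, 0.0, -2.8]
finger_gap: 0.0491
gripper_force: 52.6
```

```bash
python3 - <<'E'
from p import *
err(np.array([.557,.03,.19]),down(90)*R.from_rotvec([0,np.radians(30),0]))
E
```

```text
pos [0.5578 0.0297 0.1898] q [-0.27  0.47  1.68  0.55  1.2  -0.52] perr [ 0.0008 -0.0003 -0.0002] rerr [ 0.07 -0.17 -0.07]
```

Emit:
step_arm(
  moves=[
    [[-0.06, 0.01, 0.06, 0, 0.83, 0, 1], [-0.07, 0, 0.06, 0, 0.84, 0, 1], [-0.07, 0.01, 0.04, 0, 0.83, 0, 1], [-0.08, 0.01, 0.05, 0, 0.83, 0, 1], [-0.07, 0, 0.03, 0, 0.84, 0, 1], [-0.09, 0.01, 0.03, 0, 0.83, 0, 1], [-0.08, 0.01, 0.02, 0, 0.83, 0, 1], [-0.09, 0, 0.02, 0, 0.84, 0, 1]],
  ],
)

```text
clock: 9.3
tool_pos: [0.5597, 0.0221, 0.1624]
ee_rot: [0.579, 0.578, 0.407, -0.406]
force: [0.4, -0.1, -2.1]
finger_gap: 0.0494
gripper_force: 52.8
```

Emit:
step_arm(
  moves=[
    [[-0.08, 0.01, 0, 0, 0.83, 0, 1], [-0.09, 0.01, 0, 0, 0.83, 0, 1], [-0.09, 0, -0.01, 0, 0.84, 0, 1], [-0.08, 0.01, -0.01, 0, 0.83, 0, 1], [0, 0, 0, 0, 0, 0, 1], [0, 0, 0, 0, 0, 0, 1], [0, 0, 0, 0, 0, 0, 1], [0, 0, 0, 0, 0, 0, 1]],
  ],
)

```text
clock: 10.3
tool_pos: [0.5607, 0.0182, 0.1506]
ee_rot: [0.501, 0.5, 0.501, -0.499]
force: [0.3, 0.3, -1.9]
finger_gap: 0.0497
gripper_force: 52.9
```

Emit:
step_arm(
  moves=[
    [[0.65, 0, 0, 0, 0, 0, 1], [-0.65, 0, 0, 0, 0, 0, 1], [0.65, 0, 0, 0, 0, 0, 1], [-0.65, 0, 0, 0, 0, 0, 1], [0.65, 0, 0, 0, 0, 0, 1], [-0.65, 0, 0, 0, 0, 0, 1], [0.65, 0, 0, 0, 0, 0, 1], [-0.65, 0, 0, 0, 0, 0, 1]],
  ],
)

```text
clock: 11.3
tool_pos: [0.5616, 0.0177, 0.1525]
ee_rot: [0.5, 0.501, 0.501, -0.497]
force: [-0.2, -0.1, -3.9]
finger_gap: 0.0499
gripper_force: 53.0
```

```bash
python3 - <<'E'
from p import *
err(np.array([.56,.0187,.15]),R.from_matrix(np.c_[[0,0,1],[1,0,0],[0,1,0]])); 
a=get('scene');b=get('top'); cv2.imwrite('pics/s2.png',np.vstack([cv2.resize(a['color'][170:350,130:430],None,fx=2,fy=2)[:300],cv2.resize(b['color'][170:310,250:400],None,fx=4,fy=2)[:300]])[:,:,::-1]) if 0 else cv2.imwrite('pics/s2.png',np.vstack([cv2.resize(a['color'][150:330,150:450],(500,300)),cv2.resize(b['color'][180:300,250:450],(500,300))])[:,:,::-1])
E
```

```text
pos [0.5616 0.0177 0.1525] q [-0.49  0.96  1.59  1.16  1.84 -1.04] perr [ 0.0016 -0.001   0.0025] rerr [0.14 0.13 0.3 ]
```

View pics/s2.png

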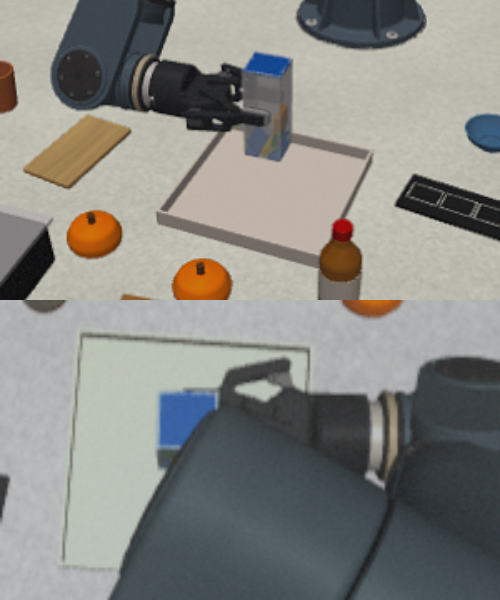

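The box is held slot-down over the tray. The tags are still jammed at the bottom of it and none are in the tray, so I'll shake along box z and then up and down.

Emit:
step_arm(
  moves=[
    [[0, 0, 0.75, 0, 0, 0, 1], [0, 0, -0.75, 0, 0, 0, 1], [0, 0, 0.75, 0, 0, 0, 1], [0, 0, -0.75, 0, 0, 0, 1], [0, 0, 0.75, 0, 0, 0, 1], [0, 0, -0.75, 0, 0, 0, 1], [0, 0, 0.75, 0, 0, 0, 1], [0, 0, -0.75, 0, 0, 0, 1]],
  ],
)

```text
clock: 12.4
tool_pos: [0.5601, 0.0203, 0.151]
ee_rot: [-0.5, -0.5, -0.5, 0.501]
force: [-0.5, -0.9, -1.9]
finger_gap: 0.0493
gripper_force: 53.5
```

Emit:
step_arm(
  moves=[
    [[0.75, 0, 0, 0, 0, 0, 1], [-0.75, 0, 0, 0, 0, 0, 1], [0.75, 0, 0, 0, 0, 0, 1], [-0.75, 0, 0, 0, 0, 0, 1], [0, 0, 0.75, 0, 0, 0, 1], [0, 0, -0.75, 0, 0, 0, 1], [0, 0, 0.75, 0, 0, 0, 1], [0, 0, -0.75, 0, 0, 0, 1]],
  ],
)

```text
clock: 13.4
tool_pos: [0.56, 0.0204, 0.1509]
ee_rot: [-0.5, -0.5, -0.5, 0.501]
force: [0.1, -0.5, -0.8]
finger_gap: 0.0496
gripper_force: 53.5
```

```bash
cat > look.py <<'E'
from p import *
import sys
a=get('scene');b=get('top'); 
cv2.imwrite('pics/'+sys.argv[1],np.vstack([cv2.resize(a['color'][150:330,200:400],(500,450),interpolation=2),cv2.resize(b['color'][180:300,250:450],(250,150))[:,:].repeat(1,1) if 0 else cv2.resize(b['color'][185:300,270:460],(500,150))])[:,:,::-1])
h=cv2.cvtColor(a['color'],cv2.COLOR_RGB2HSV)[150:310,240:380]
for n,lo,hi in(('r',0,5),('o',6,17),('y',22,35),('g',45,85)): print(n,((h[...,0]>=lo)&(h[...,0]<=hi)&(h[...,1]>110)).sum())
E
python3 look.py s3.png
```

```text
r 132
o 556
y 62
g 107
```

View pics/s3.png

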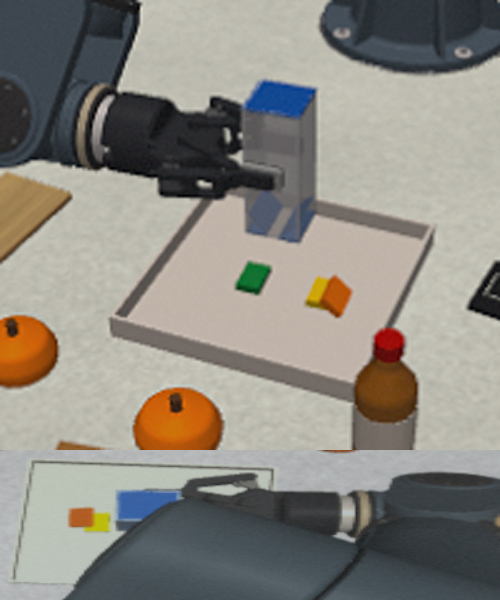

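All three tags, green, yellow and orange, are in the tray. Orange is leaning on yellow, and the box looks empty. Next I'll put the box back.

```bash
python3 - <<'E'
from p import *
a=plan([((.56,.0,.24),down(90),16,1)])
a=plan([((.563,-.311,.16),down(-8.9),22,1)],a)
E
```

```text
[[0.14,0,-0.03,0,-0.94,0,1],[0.14,0,-0.04,0,-0.93,0,1],[0.13,0,-0.05,0.01,-0.94,0,1],[0.12,-0.01,-0.06,0,-0.94,0,1],[0.12,0,-0.08,0,-0.94,-0.01,1],[0.11,0,-0.09,0,-0.93,0,1],[0.1,0,-0.1,0.01,-0.94,0,1],[0.09,0,-0.11,0,-0.94,0,1]]
[[0.08,0,-0.11,0,-0.93,0,1],[0.07,0,-0.13,0,-0.94,0,1],[0.06,-0.01,-0.13,0.01,-0.94,0,1],[0.04,0,-0.13,0,-0.94,0,1],[0.03,0,-0.14,0,-0.93,0,1],[0.02,0,-0.14,0,-0.94,0,1],[0,0,-0.14,0,-0.94,-0.01,1],[-0.01,0,-0.14,0.01,-0.94,0,1]]
[[-0.35,0,0.09,0,0,0.75,1],[-0.36,0.03,0.09,0,0,0.75,1],[-0.34,0.06,0.09,0,0,0.75,1],[-0.35,0.09,0.09,0,0,0.75,1],[-0.33,0.11,0.1,0,0,0.75,1],[-0.33,0.14,0.09,0,0,0.75,1],[-0.31,0.16,0.09,0,0,0.75,1],[-0.3,0.19,0.09,0,0,0.74,1]]
[[-0.29,0.21,0.09,0,0,0.75,1],[-0.26,0.23,0.09,0,0,0.75,1],[-0.25,0.25,0.09,0,0,0.75,1],[-0.23,0.27,0.09,0,0,0.75,1],[-0.2,0.29,0.09,0,0,0.75,1],[-0.18,0.3,0.09,0,0,0.75,1],[-0.16,0.32,0.1,0,0,0.75,1],[-0.14,0.33,0.09,0,0,0.75,1]]
[[-0.1,0.34,0.09,0,0,0.75,1],[-0.08,0.34,0.09,0,0,0.75,1],[-0.05,0.35,0.09,0,0,0.75,1],[-0.03,0.35,0.09,0,0,0.75,1],[0,0.36,0.09,0.01,0,0.75,1],[0.03,0.35,0.09,0,0,0.75,1],[0,0,0,0,0,0,1],[0,0,0,0,0,0,1]]
```

Emit:
step_arm(
  moves=[
    [[0.14, 0, -0.03, 0, -0.94, 0, 1], [0.14, 0, -0.04, 0, -0.93, 0, 1], [0.13, 0, -0.05, 0.01, -0.94, 0, 1], [0.12, -0.01, -0.06, 0, -0.94, 0, 1], [0.12, 0, -0.08, 0, -0.94, -0.01, 1], [0.11, 0, -0.09, 0, -0.93, 0, 1], [0.1, 0, -0.1, 0.01, -0.94, 0, 1], [0.09, 0, -0.11, 0, -0.94, 0, 1]],
  ],
)

```text
clock: 14.5
tool_pos: [0.56, 0.0099, 0.1955]
ee_rot: [0.654, 0.654, 0.27, -0.269]
force: [-0.6, 0.8, -2.2]
finger_gap: 0.0497
gripper_force: 53.7
```

Emit:
step_arm(
  moves=[
    [[0.08, 0, -0.11, 0, -0.93, 0, 1], [0.07, 0, -0.13, 0, -0.94, 0, 1], [0.06, -0.01, -0.13, 0.01, -0.94, 0, 1], [0.04, 0, -0.13, 0, -0.94, 0, 1], [0.03, 0, -0.14, 0, -0.93, 0, 1], [0.02, 0, -0.14, 0, -0.94, 0, 1], [0, 0, -0.14, 0, -0.94, -0.01, 1], [-0.01, 0, -0.14, 0.01, -0.94, 0, 1]],
  ],
)

```text
clock: 15.5
tool_pos: [0.5593, 0.0022, 0.2398]
ee_rot: [0.707, 0.707, -0.001, 0.0]
force: [0.4, -0.1, -1.9]
finger_gap: 0.0496
gripper_force: 53.6
```

Emit:
step_arm(
  moves=[
    [[-0.35, 0, 0.09, 0, 0, 0.75, 1], [-0.36, 0.03, 0.09, 0, 0, 0.75, 1], [-0.34, 0.06, 0.09, 0, 0, 0.75, 1], [-0.35, 0.09, 0.09, 0, 0, 0.75, 1], [-0.33, 0.11, 0.1, 0, 0, 0.75, 1], [-0.33, 0.14, 0.09, 0, 0, 0.75, 1], [-0.31, 0.16, 0.09, 0, 0, 0.75, 1], [-0.3, 0.19, 0.09, 0, 0, 0.74, 1]],
  ],
)

```text
clock: 16.5
tool_pos: [0.5604, -0.1112, 0.2101]
ee_rot: [0.891, 0.454, -0.001, -0.001]
force: [-0.2, 0.4, -1.1]
finger_gap: 0.0496
gripper_force: 53.7
```

Emit:
step_arm(
  moves=[
    [[-0.29, 0.21, 0.09, 0, 0, 0.75, 1], [-0.26, 0.23, 0.09, 0, 0, 0.75, 1], [-0.25, 0.25, 0.09, 0, 0, 0.75, 1], [-0.23, 0.27, 0.09, 0, 0, 0.75, 1], [-0.2, 0.29, 0.09, 0, 0, 0.75, 1], [-0.18, 0.3, 0.09, 0, 0, 0.75, 1], [-0.16, 0.32, 0.1, 0, 0, 0.75, 1], [-0.14, 0.33, 0.09, 0, 0, 0.75, 1]],
  ],
)

```text
clock: 17.5
tool_pos: [0.5615, -0.2244, 0.1808]
ee_rot: [0.988, 0.156, -0.001, -0.001]
force: [0.1, 0.0, -1.8]
finger_gap: 0.0497
gripper_force: 53.7
```

Emit:
step_arm(
  moves=[
    [[-0.1, 0.34, 0.09, 0, 0, 0.75, 1], [-0.08, 0.34, 0.09, 0, 0, 0.75, 1], [-0.05, 0.35, 0.09, 0, 0, 0.75, 1], [-0.03, 0.35, 0.09, 0, 0, 0.75, 1], [0, 0.36, 0.09, 0.01, 0, 0.75, 1], [0.03, 0.35, 0.09, 0, 0, 0.75, 1], [0, 0, 0, 0, 0, 0, 1], [0, 0, 0, 0, 0, 0, 1]],
  ],
)

```text
clock: 18.5
tool_pos: [0.5627, -0.3086, 0.1593]
ee_rot: [0.997, -0.076, -0.001, -0.001]
force: [-0.8, -0.4, -1.1]
finger_gap: 0.0498
gripper_force: 53.7
```

```bash
python3 - <<'E'
from p import *
err(np.array([.563,-.311,.16]),down(-8.9))
d=get('wrist'); b=get('top'); cv2.imwrite('pics/w4.png',np.vstack([d['color'][80:400,100:540],cv2.resize(b['color'][185:300,265:480],(440,235),interpolation=2)])[:,:,::-1])
E
```

```text
pos [ 0.5627 -0.3086  0.1593] q [-0.57  0.59  1.46  0.    1.09  1.15] perr [-0.0003  0.0024 -0.0007] rerr [-0.08  0.11  0.14]
```

View pics/w4.png

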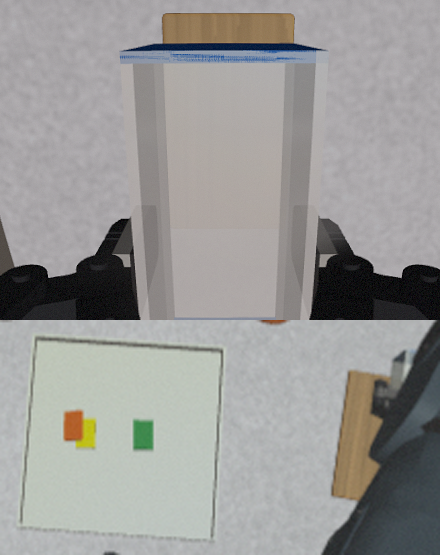

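The wrist view shows the box empty and straight in the grip. The top view shows the tags in the tray.

```bash
python3 - <<'E'
from p import *
d=get('wrist'); s=get_state()
w=ray(d,[(219,130),(429,130),(221,142),(426,142)],.2003); r=R.from_quat(s['ee_rot']); print(np.round(r.inv().apply(w-s['tool_pos'])*1000,1))
P=pts(d); Z=P[...,2]; m=(abs(Z-.2003)<.01); m[:100]=0; q=r.inv().apply(P[m]-s['tool_pos'])*1000
q=q[(abs(q[:,1])<35)]; print(len(q),np.percentile(q[:,0],[.2,1,50,99,99.8]),np.percentile(q[:,1],[.2,1,99,99.8]),np.median(q[:,2]))
plan([((.563,-.311,.06),down(-8.9),4,1),((.563,-.311,.0225),down(-8.9),4,1)])
E
```

```text
[[ 66.4 -25.9 -41. ]
 [ 66.4  24.7 -41.1]
 [ 63.6 -25.6 -41. ]
 [ 63.6  24.1 -41.1]]
57610 [-18.25945713 -16.40661679  30.16236513  66.19994113  66.41352269] [-32.68068924 -28.6932514   28.22005786  33.06420833] -41.926615506209515
[[0,0.01,0.62,0,0,0.01,1],[0.01,0.02,0.62,0,0.01,0,1],[0,0.01,0.62,-0.01,0,0.01,1],[0,0.02,0.62,0,0.01,0,1],[0,0,0.24,0,0,0,1],[0,0,0.23,0,0,0,1],[0,0,0.24,0,0,0,1],[0,0,0.23,0,0,0,1]]
```

Emit:
step_arm(
  moves=[
    [[0.01, 0.01, 0.62, 0, 0, 0.01, 1], [0.01, 0.02, 0.62, 0, 0.01, 0, 1], [0.01, 0.01, 0.62, 0, 0, 0.01, 1], [0, 0.02, 0.62, 0, 0.01, 0, 1], [0, 0, 0.24, 0, 0, 0, 1], [0, 0, 0.23, 0, 0, 0, 1], [0, 0, 0.24, 0, 0, 0, 1], [0, 0, 0.2, 0, 0, 0, 1]],
  ],
)

```text
clock: 19.65
tool_pos: [0.5637, -0.3119, 0.0233]
ee_rot: [0.997, -0.078, 0.0, -0.0]
force: [0.2, -0.6, -1.4]
finger_gap: 0.0497
gripper_force: 53.7
```

```bash
python3 - <<'E'
from p import *
err(np.array([.564,-.311,.0225]),down(-8.9)); print(get_state()['force'])
E
```

```text
pos [ 0.5637 -0.3119  0.0233] q [-0.58  0.77  1.52  0.    0.85  1.15] perr [-0.0003 -0.0009  0.0008] rerr [-0.03 -0.04 -0.07]
[ 0.2183235  -0.57305106 -1.40018144]
```

Emit:
step_arm(
  moves=[
    [[0, -0.02, 0.03, 0, 0, 0, 1], [0, 0, 0.03, 0, 0, 0, 1], [0, 0, 0, 0, 0, 0, 1], [0, 0, 0, 0, 0, 0, 0], [0, 0, 0, 0, 0, 0, 0], [0, 0, 0, 0, 0, 0, 0], [0, 0, 0, 0, 0, 0, 0], [0, 0, 0, 0, 0, 0, 0]],
  ],
)

```text
clock: 20.65
tool_pos: [0.5636, -0.311, 0.0211]
ee_rot: [0.997, -0.078, 0.0, -0.0]
force: [0.6, -0.9, -0.1]
finger_gap: 0.0854
gripper_force: 0.0
```

Emit:
step_arm(
  moves=[
    [[0, 0, -0.5, 0, 0, 0, 0], [0, 0, -0.8, 0, 0, 0, 0], [0, 0, -1, 0, 0, 0, 0], [0, 0, -1, 0, 0, 0, 0], [0, 0, -1, 0, 0, 0, 0], [0, 0, -0.5, 0, 0, 0, 0], [0, 0, 0, 0, 0, 0, 0], [0, 0, 0, 0, 0, 0, 0]],
  ],
)

```text
clock: 21.65
tool_pos: [0.5632, -0.3109, 0.2125]
ee_rot: [0.997, -0.078, -0.0, -0.001]
force: [0.7, -0.5, -0.6]
finger_gap: 0.0856
gripper_force: 0.0
```

```bash
python3 - <<'E'
from p import *
err(np.array([.564,-.311,.2]),down(-8.9))
d=get('wrist'); P=pts(d); Z=P[...,2]; m=(Z>.055)&(Z<.07); m[:90]=0;m[320:]=0;m[:,:260]=0;m[:,400:]=0
print('box',m.sum(),cv2.minAreaRect((P[m][:,:2]*1000).astype(np.float32)))
hsv=cv2.cvtColor(d['color'],cv2.COLOR_RGB2HSV)
m=((hsv[...,1]>60)&(hsv[...,0]<30)).astype(np.uint8)*255; m[:70]=0;m[320:]=0;m[:,:240]=0;m[:,400:]=0
k=max(cv2.findContours(cv2.morphologyEx(m,3,np.ones((45,45))),0,1)[0],key=cv2.contourArea)
print('stand',cv2.minAreaRect((ray(d,k,.01)[:,:2]*1000).astype(np.float32)))
# tags & strip from top
t=get('top'); h=cv2.cvtColor(t['color'],cv2.COLOR_RGB2HSV); h[:195]=0;h[293:]=0;h[:,:272]=0;h[:,376:]=0
for n,lo,hi in(('o',5,17),('y',22,35),('g',45,85)):
    m=((h[...,0]>=lo)&(h[...,0]<=hi)&(h[...,1]>110)).astype(np.uint8)
    k=max(cv2.findContours(m,0,1)[0],key=cv2.contourArea)
    print(n,m.sum(),cv2.minAreaRect((ray(t,k,.012)[:,:2]*1000).astype(np.float32)))
cv2.imwrite('pics/w5.png',np.vstack([d['color'][60:340,180:460],cv2.resize(t['color'][190:300,160:380],(560,280),interpolation=2)[:,:280]])[:,:,::-1])
E
```

```text
pos [ 0.5632 -0.3109  0.2125] q [-0.58  0.54  1.41  0.    1.19  1.15] perr [-0.0008  0.0001  0.0125] rerr [-0.07  0.04 -0.07]
box 12709 ((562.899169921875, -310.6210632324219), (50.23599624633789, 135.20034790039062), 81.22534942626953)
stand ((564.427001953125, -310.5281982421875), (89.20012664794922, 157.84597778320312), 81.15885162353516)
o 121 ((571.6350708007812, 63.081336975097656), (35.646400451660156, 20.17078971862793), 1.434974193572998)
y 91 ((562.7965698242188, 45.604042053222656), (20.977025985717773, 35.465919494628906), 83.25447845458984)
g 104 ((560.6659545898438, -23.985130310058594), (30.50665283203125, 17.618988037109375), 0.954435408115387)
```

View pics/w5.png

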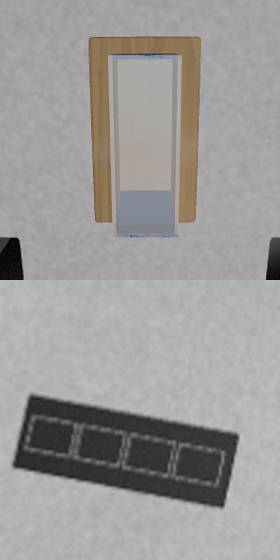

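The box is back, aligned with the stand to about 1.5 mm and 0.1°. Now a close look at the tags and the strip.

```bash
python3 - <<'E'
from p import *
a=plan([((.545,.03,.24),down(0),16,0.3)])
a=plan([((.50,.29,.26),down(-9.6),14,0.3)],a)
E
```

```text
[[-0.11,-0.52,-0.04,0,0,-0.09,0.3],[-0.11,-0.52,-0.05,0,0,-0.1,0.3],[-0.1,-0.53,-0.04,0,0,-0.09,0.3],[-0.09,-0.52,-0.04,0,0,-0.09,0.3],[-0.09,-0.53,-0.04,-0.01,0,-0.1,0.3],[-0.09,-0.53,-0.05,0,0,-0.09,0.3],[-0.08,-0.52,-0.04,0,0.01,-0.09,0.3],[-0.08,-0.53,-0.04,0,0,-0.1,0.3]]
[[-0.07,-0.53,-0.05,0,0,-0.09,0.3],[-0.06,-0.53,-0.04,0,0,-0.09,0.3],[-0.06,-0.53,-0.04,0,0,-0.1,0.3],[-0.05,-0.53,-0.05,0,0,-0.09,0.3],[-0.05,-0.53,-0.04,0,0,-0.1,0.3],[-0.05,-0.53,-0.05,0,0,-0.09,0.3],[-0.04,-0.53,-0.04,-0.01,0,-0.09,0.3],[-0.03,-0.54,-0.04,0,0,-0.1,0.3]]
[[-0.08,-0.46,-0.04,0,0,0.11,0.3],[-0.09,-0.47,-0.03,0,0,0.12,0.3],[-0.09,-0.46,-0.04,0,0,0.11,0.3],[-0.09,-0.46,-0.03,0,0,0.12,0.3],[-0.11,-0.46,-0.04,0,0,0.11,0.3],[-0.1,-0.46,-0.04,0,0,0.12,0.3],[-0.12,-0.46,-0.03,0,0,0.11,0.3],[-0.12,-0.45,-0.04,0,0,0.12,0.3]]
[[-0.12,-0.46,-0.03,0,0,0.11,0.3],[-0.13,-0.45,-0.04,0,0,0.12,0.3],[-0.13,-0.45,-0.04,0,0,0.11,0.3],[-0.15,-0.45,-0.03,0,0,0.12,0.3],[-0.14,-0.45,-0.04,0,0,0.11,0.3],[-0.15,-0.44,-0.04,0,0,0.11,0.3],[0,0,0,0,0,0,0.3],[0,0,0,0,0,0,0.3]]
```

Emit:
step_arm(
  moves=[
    [[-0.11, -0.52, -0.04, 0, 0, -0.09, 0.3], [-0.11, -0.52, -0.05, 0, 0, -0.1, 0.3], [-0.1, -0.53, -0.04, 0, 0, -0.09, 0.3], [-0.09, -0.52, -0.04, 0, 0, -0.09, 0.3], [-0.09, -0.53, -0.04, 0, 0, -0.1, 0.3], [-0.09, -0.53, -0.05, 0, 0, -0.09, 0.3], [-0.08, -0.52, -0.04, 0, 0, -0.09, 0.3], [-0.08, -0.53, -0.04, 0, 0, -0.1, 0.3]],
  ],
)

```text
clock: 22.75
tool_pos: [0.5542, -0.1393, 0.2269]
ee_rot: [0.999, -0.039, 0.0, -0.0]
force: [0.7, -0.0, -0.5]
finger_gap: 0.0597
gripper_force: 0.0
```

Emit:
step_arm(
  moves=[
    [[-0.07, -0.53, -0.05, 0, 0, -0.09, 0.3], [-0.06, -0.53, -0.04, 0, 0, -0.09, 0.3], [-0.06, -0.53, -0.04, 0, 0, -0.1, 0.3], [-0.05, -0.53, -0.05, 0, 0, -0.09, 0.3], [-0.05, -0.53, -0.04, 0, 0, -0.1, 0.3], [-0.05, -0.53, -0.05, 0, 0, -0.09, 0.3], [-0.04, -0.53, -0.04, 0, 0, -0.09, 0.3], [0, 0, 0, 0, 0, 0, 0.3]],
  ],
)

```text
clock: 23.75
tool_pos: [0.5463, 0.0098, 0.2394]
ee_rot: [1.0, -0.004, 0.0, -0.0]
force: [0.1, -0.7, -0.2]
finger_gap: 0.0597
gripper_force: 0.0
```

```bash
cat > tags.py <<'E'
from p import *
def tags(d,zs=.012,S=110):
    h=cv2.cvtColor(d['color'],cv2.COLOR_RGB2HSV); P=pts(d); out={}
    for n,lo,hi in(('red',0,5),('o',6,17),('y',22,35),('g',45,85)):
        m=((h[...,0]>=lo)&(h[...,0]<=hi)&(h[...,1]>S)).astype(np.uint8); m[P[...,2]>.05]=0
        m=cv2.morphologyEx(m,2,np.ones((3,3)))
        ks=[k for k in cv2.findContours(m,0,1)[0] if cv2.contourArea(k)>150]
        for k in ks:
            b=cv2.minAreaRect((ray(d,k,zs)[:,:2]*1000).astype(np.float32))
            mm=np.zeros_like(m); cv2.drawContours(mm,[k],-1,1,-1); z=P[...,2][mm>0]*1000
            a=b[2] if b[1][0]>b[1][1] else b[2]-90
            print(n,'c',np.round(b[0],1),'size',np.round(sorted(b[1]),1),'long-axis deg',round(a,1),'z',np.round(np.percentile(z,[5,50,95]),1))
E
python3 - <<'E'
from tags import *
err(np.array([.545,.03,.24]),down(0)); print(get_state()['finger_gap'])
d=get('wrist'); tags(d); save(d,'w6.png')
E
```

```text
pos [0.5463 0.0098 0.2394] q [-0.07  0.34  1.65  0.    1.15  1.51] perr [ 0.0013 -0.0202 -0.0006] rerr [-0.04 -0.03 -0.46]
0.059742326706721936
o c [570.2  63.1] size [21.8 37.4] long-axis deg -0.1 z [12.4 21.4 26.3]
o c [ 578.9 -265.2] size [ 7.8 95.6] long-axis deg -9.0 z [ 5.   9.  11.5]
y c [562.8  47.1] size [23.5 35.7] long-axis deg -0.7 z [11.6 13.  14.5]
g c [562.2 -23.1] size [23.  35.7] long-axis deg -0.3 z [11.6 13.1 14.4]
```

View pics/w6.png

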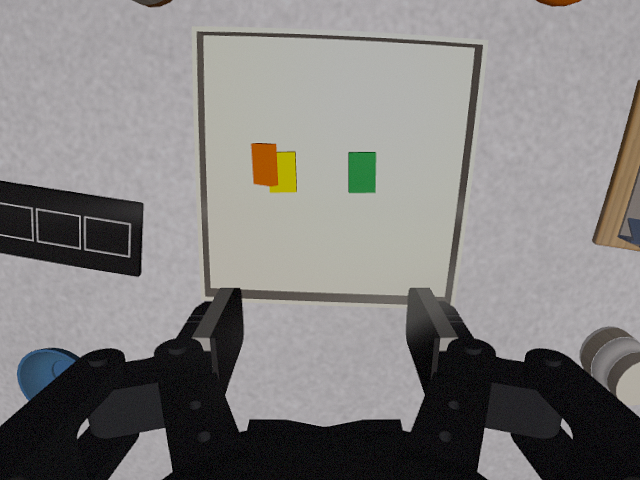

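The wrist view shows green flat at (362,172), yellow flat at (284,172), and orange leaning on yellow's left edge at (264,164). I'll pick green first.

```bash
python3 - <<'E'
from p import *
a=plan([((.562,-.0232,.06),down(0),6,.5),((.562,-.0232,.0065),down(0),2,.5)]); 
p=np.array([.5147,.2914]);u=np.array([.167,.986])
print([p+(50*k-75)/1000*u for k in range(4)])
E
```

```text
[[0.07,0.13,0.75,0,0,-0.01,0.5],[0.06,0.14,0.74,0,0,-0.02,0.5],[0.07,0.13,0.75,0,0,-0.01,0.5],[0.06,0.14,0.75,0,0,-0.02,0.5],[0.07,0.13,0.75,0,0,-0.01,0.5],[0.06,0.13,0.74,-0.01,0,-0.01,0.5],[0,0,0.67,0,0,0,0.5],[0,0,0.67,0,0,0,0.5]]
[array([0.502175, 0.21745 ]), array([0.510525, 0.26675 ]), array([0.518875, 0.31605 ]), array([0.527225, 0.36535 ])]
```

Emit:
step_arm(
  moves=[
    [[0.07, 0.13, 0.75, 0, 0, -0.01, 0.5], [0.06, 0.14, 0.74, 0, 0, -0.02, 0.5], [0.07, 0.13, 0.75, 0, 0, -0.01, 0.5], [0.06, 0.14, 0.75, 0, 0, -0.02, 0.5], [0.07, 0.13, 0.75, 0, 0, -0.01, 0.5], [0.06, 0.13, 0.74, 0, 0, -0.01, 0.5], [0, 0, 0.67, 0, 0, 0, 0.5], [0, 0, 0.47, 0, 0, 0, 0.5]],
  ],
  newtons=30,
)

```text
clock: 24.8
tool_pos: [0.5615, -0.0242, 0.0132]
ee_rot: [1.0, -0.001, -0.0, -0.0]
force: [-0.5, 0.1, 0.8]
finger_gap: 0.0426
gripper_force: 0.0
```

Emit:
step_arm(
  moves=[
    [[0, 0, 0.1, 0, 0, 0, 0.5], [0, 0, 0.1, 0, 0, 0, 0.5], [0, 0, 0, 0, 0, 0, 1], [0, 0, 0, 0, 0, 0, 1], [0, 0, 0, 0, 0, 0, 1], [0, 0, 0, 0, 0, 0, 1], [0, 0, 0, 0, 0, 0, 1], [0, 0, 0, 0, 0, 0, 1]],
  ],
)

```text
clock: 25.8
tool_pos: [0.5623, -0.0237, 0.0071]
ee_rot: [1.0, -0.001, 0.001, -0.0]
force: [-1.6, 0.3, 7.1]
finger_gap: 0.0229
gripper_force: 30.5
```

```bash
python3 - <<'E'
from p import *
err(np.array([.562,-.0232,.0065]),down(0)); 
a=plan([((.562,-.0232,.08),down(0),2,1),((.5022,.2175,.08),down(80.4),14,1)])
E
```

```text
pos [ 0.5623 -0.0237  0.0071] q [-0.13  0.69  1.75  0.    0.7   1.45] perr [ 0.0003 -0.0005  0.0006] rerr [-0.03 -0.09 -0.09]
[[0,-0.01,-0.91,0,-0.01,-0.01,1],[-0.01,0,-0.91,-0.01,0,0,1],[-0.11,-0.43,0,0,0,-0.96,1],[-0.06,-0.44,0,0,0,-0.95,1],[-0.02,-0.44,0,0,0,-0.96,1],[0.03,-0.44,0,0,0,-0.96,1],[0.07,-0.44,0,0,0,-0.96,1],[0.11,-0.43,0,0,0,-0.95,1]]
[[0.16,-0.42,0,0,0,-0.96,1],[0.19,-0.39,0,0,0,-0.96,1],[0.24,-0.38,0,0,0,-0.96,1],[0.27,-0.35,0,0,0,-0.95,1],[0.3,-0.32,0,0,0,-0.96,1],[0.34,-0.29,0,0.01,0,-0.96,1],[0.36,-0.25,0,0,0,-0.96,1],[0.39,-0.22,0,0,0,-0.95,1]]
```

Emit:
step_arm(
  moves=[
    [[0, -0.01, -0.91, 0, 0, 0, 1], [-0.01, 0, -0.91, 0, 0, 0, 1], [-0.11, -0.43, 0, 0, 0, -0.96, 1], [-0.06, -0.44, 0, 0, 0, -0.95, 1], [-0.02, -0.44, 0, 0, 0, -0.96, 1], [0.03, -0.44, 0, 0, 0, -0.96, 1], [0.07, -0.44, 0, 0, 0, -0.96, 1], [0.11, -0.43, 0, 0, 0, -0.95, 1]],
  ],
)

```text
clock: 26.8
tool_pos: [0.5357, 0.0805, 0.0794]
ee_rot: [0.955, 0.297, 0.0, -0.0]
force: [-0.3, 0.4, 0.2]
finger_gap: 0.0226
gripper_force: 29.9
```

Emit:
step_arm(
  moves=[
    [[0.16, -0.42, 0, 0, 0, -0.96, 1], [0.19, -0.39, 0, 0, 0, -0.96, 1], [0.24, -0.38, 0, 0, 0, -0.96, 1], [0.27, -0.35, 0, 0, 0, -0.95, 1], [0.3, -0.32, 0, 0, 0, -0.96, 1], [0.34, -0.29, 0, 0, 0, -0.96, 1], [0.36, -0.25, 0, 0, 0, -0.96, 1], [0.39, -0.22, 0, 0, 0, -0.95, 1]],
  ],
)

```text
clock: 27.8
tool_pos: [0.5018, 0.2182, 0.0794]
ee_rot: [0.763, 0.646, 0.0, -0.0]
force: [-0.7, 0.9, -0.7]
finger_gap: 0.0231
gripper_force: 29.9
```

Emit:
step_arm(
  moves=[
    [[0, 0, 0, 0, 0, 0, 1], [0, 0, 0, 0, 0, 0, 1], [0, 0, 0, 0, 0, 0, 1], [0, 0, 0, 0, 0, 0, 1], [0, 0, 0, 0, 0, 0, 1], [0, 0, 0, 0, 0, 0, 1], [0, 0, 0, 0, 0, 0, 1], [0, 0, 0, 0, 0, 0, 1]],
  ],
)

```text
clock: 28.8
tool_pos: [0.5021, 0.2177, 0.0794]
ee_rot: [0.764, 0.645, 0.0, -0.0]
force: [0.3, 0.2, -0.0]
finger_gap: 0.0222
gripper_force: 29.9
```

```bash
python3 - <<'E'
from p import *
err(np.array([.5022,.2175,.08]),down(80.4))
d=get('wrist'); save(d,'w7.png')
g=cv2.cvtColor(d['color'],cv2.COLOR_RGB2HSV)[...,2]
m=(g<75).astype(np.uint8); m[330:]=0
n,l,s,c=cv2.connectedComponentsWithStats(m)
for i in range(1,n):
    if s[i,4]>1500:
        k=cv2.findContours((l==i).astype(np.uint8),0,1)[0][0]; b=cv2.minAreaRect((ray(d,k,.008)[:,:2]*1000).astype(np.float32)); print(s[i],b)
E
```

```text
pos [0.5021 0.2177 0.0794] q [0.32 0.55 1.78 0.   0.81 0.49] perr [-0.0001  0.0002 -0.0006] rerr [ 0.01 -0.04 -0.09]
[  243     0   161   330 26926] ((503.87548828125, 253.11700439453125), (173.6797637939453, 84.26390838623047), 80.14191436767578)
[ 292    0   66   90 5792] ((519.90234375, 317.1206970214844), (41.381309509277344, 31.069833755493164), 80.57073211669922)
[ 294  104   63   86 5269] ((511.56695556640625, 268.6023254394531), (42.82753372192383, 31.134737014770508), 80.30033111572266)
```

View pics/w7.png

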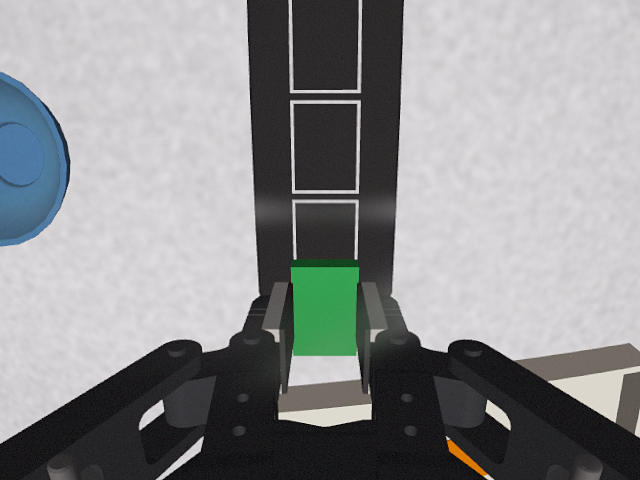

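The wrist view shows green held square to the strip. Outline 0 lies just ahead of and below the tag, and outline 1 is centred at pixel (325,147), which is (0.5116, 0.2686). Now I'll place green in outline 0.

Emit:
step_arm(
  moves=[
    [[0.03, 0.01, 0.6, 0, 0, 0, 1], [0, 0, 0.6, 0, 0, 0, 1], [0, 0, 0.3, 0, 0, 0, 1], [0, 0, 0.1, 0, 0, 0, 1], [0, 0, 0.05, 0, 0, 0, 1], [0, 0, 0.04, 0, 0, 0, 1], [0, 0, 0.02, 0, 0, 0, 1], [0, 0, 0, 0, 0, 0, 1]],
  ],
)

```text
clock: 29.85
tool_pos: [0.5028, 0.2189, 0.0112]
ee_rot: [0.764, 0.645, 0.001, -0.0]
force: [0.4, 0.3, -0.9]
finger_gap: 0.0226
gripper_force: 29.9
```

Emit:
step_arm(
  moves=[
    [[0, 0, 0, 0, 0, 0, 1], [0, 0, 0, 0, 0, 0, 0.5], [0, 0, 0, 0, 0, 0, 0.5], [0, 0, 0, 0, 0, 0, 0.5], [0, 0, 0, 0, 0, 0, 0.5], [0, 0, -0.3, 0, 0, 0, 0.5], [0, 0, -0.8, 0, 0, 0, 0.5], [0, 0, -0.9, 0, 0, 0, 0.5]],
  ],
)

```text
clock: 30.85
tool_pos: [0.5025, 0.2187, 0.0924]
ee_rot: [0.764, 0.645, 0.0, -0.0]
force: [-0.4, 0.4, 0.2]
finger_gap: 0.0429
gripper_force: 0.0
```

```bash
python3 - <<'E'
from tags import *
d=get('wrist'); tags(d,.016); print(get_state()['tool_pos'])
# over the leaning orange: tool x along world y (yaw 90) => closes along world x
a=plan([((.5022,.2175,.15),down(80.4),1,.3),((.53,.06,.16),down(0),15,.3)])
E
```

```text
o c [581.7  61.5] size [20.4 34.1] long-axis deg 90.0 z [13.3 21.4 26.3]
g c [503.2 218. ] size [24.3 35.9] long-axis deg 80.3 z [15.9 17.  18.1]
[0.50468345 0.21950828 0.09701759]
OVER 0 [-0.06 -0.05 -1.33] [ 0.05 -0.04 -0.01]
[[-0.06,-0.05,-1.33,0.05,-0.04,-0.01,0.3],[-0.25,0.09,-0.02,0,0,0.89,0.3],[-0.24,0.11,-0.01,0,0,0.9,0.3],[-0.23,0.14,-0.02,0,0,0.89,0.3],[-0.22,0.15,-0.01,0,0,0.89,0.3],[-0.2,0.18,-0.02,0,0,0.9,0.3],[-0.18,0.19,-0.02,0,0,0.89,0.3],[-0.17,0.21,-0.01,0,0,0.89,0.3]]
[[-0.14,0.23,-0.02,0,0,0.89,0.3],[-0.12,0.23,-0.02,0,0,0.9,0.3],[-0.1,0.25,-0.01,0,0,0.89,0.3],[-0.08,0.25,-0.02,0,0,0.89,0.3],[-0.05,0.27,-0.01,0,0,0.9,0.3],[-0.03,0.26,-0.02,0.01,0,0.89,0.3],[0,0.27,-0.02,0,0,0.89,0.3],[0.02,0.26,-0.01,0,0,0.9,0.3]]
```

Emit:
step_arm(
  moves=[
    [[-0.06, -0.05, -1, 0, 0, 0, 0.3], [-0.25, 0.09, -0.02, 0, 0, 0.89, 0.3], [-0.24, 0.11, -0.01, 0, 0, 0.9, 0.3], [-0.23, 0.14, -0.02, 0, 0, 0.89, 0.3], [-0.22, 0.15, -0.01, 0, 0, 0.89, 0.3], [-0.2, 0.18, -0.02, 0, 0, 0.9, 0.3], [-0.18, 0.19, -0.02, 0, 0, 0.89, 0.3], [-0.17, 0.21, -0.01, 0, 0, 0.89, 0.3]],
  ],
)

```text
clock: 31.9
tool_pos: [0.5132, 0.1428, 0.1361]
ee_rot: [0.932, 0.364, 0.001, -0.0]
force: [-0.0, -0.1, 0.7]
finger_gap: 0.06
gripper_force: 0.0
```

Emit:
step_arm(
  moves=[
    [[-0.14, 0.23, -0.02, 0, 0, 0.89, 0.3], [-0.12, 0.23, -0.02, 0, 0, 0.9, 0.3], [-0.1, 0.25, -0.01, 0, 0, 0.89, 0.3], [-0.08, 0.25, -0.02, 0, 0, 0.89, 0.3], [-0.05, 0.27, -0.01, 0, 0, 0.9, 0.3], [-0.03, 0.26, -0.02, 0, 0, 0.89, 0.3], [0, 0.27, -0.02, 0, 0, 0.89, 0.3], [0.02, 0.26, -0.01, 0, 0, 0.9, 0.3]],
  ],
)

```text
clock: 32.9
tool_pos: [0.5283, 0.0591, 0.1412]
ee_rot: [1.0, -0.002, 0.001, -0.0]
force: [-0.8, 0.7, -0.2]
finger_gap: 0.0596
gripper_force: 0.0
```

```bash
python3 - <<'E'
from tags import *
err(np.array([.53,.06,.16]),down(0))
d=get('wrist'); tags(d)
h=cv2.cvtColor(d['color'],cv2.COLOR_RGB2HSV); P=pts(d)
m=(h[...,0]>=6)&(h[...,0]<=17)&(h[...,1]>110)&(P[...,2]<.05)&(abs(P[...,1]-.06)<.05)&(abs(P[...,0]-.56)<.06)
m=cv2.erode(m.astype(np.uint8),np.ones((3,3)))>0
q=P[m]*1000; A=np.c_[q[:,:2],np.ones(len(q))]; print('plane',np.linalg.lstsq(A,q[:,2],rcond=None)[0],'x',np.percentile(q[:,0],[1,99]),'y',np.percentile(q[:,1],[1,99]),'z',np.percentile(q[:,2],[1,99]))
E
```

```text
pos [0.5283 0.0591 0.1412] q [0.02 0.43 1.78 0.   0.93 1.6 ] perr [-0.0017 -0.0009 -0.0188] rerr [-0.04 -0.07 -0.27]
o c [570.1  62.7] size [23.2 37.5] long-axis deg 0.1 z [12.2 21.1 26.3]
y c [563.2  47.7] size [23.8 35.8] long-axis deg -0.2 z [11.8 13.  14.1]
g c [503.  218.8] size [27.7 39.9] long-axis deg 80.2 z [11.1 16.8 18. ]
plane [ 7.11143916e-03 -6.46234317e-01  5.67885863e+01] x [554.23829572 588.0333373 ] y [52.00527641 73.46768493] z [11.70964032 27.17539588]
```

```bash
python3 - <<'E'
from p import *
a=plan([((.571,.071,.08),down(90),16,.4),((.571,.071,.03),down(90),3,.4),((.571,.071,.007),down(90),5,.4)])
E
```

```text
[[0.07,-0.02,0.1,0,0,-0.94,0.4],[0.06,-0.01,0.09,0,0,-0.95,0.4],[0.07,-0.01,0.1,0,0,-0.94,0.4],[0.07,0,0.09,0,0,-0.94,0.4],[0.07,0.01,0.1,0,0,-0.95,0.4],[0.07,0.01,0.09,0,0,-0.94,0.4],[0.07,0.02,0.1,0,0,-0.94,0.4],[0.06,0.02,0.1,0,-0.01,-0.95,0.4]]
[[0.06,0.04,0.09,0,0,-0.94,0.4],[0.06,0.04,0.1,0,0,-0.94,0.4],[0.05,0.04,0.09,0,0,-0.95,0.4],[0.05,0.05,0.1,0,0,-0.94,0.4],[0.05,0.05,0.09,0,0,-0.94,0.4],[0.04,0.06,0.1,0,0,-0.94,0.4],[0.03,0.06,0.1,0,0,-0.95,0.4],[0.02,0.07,0.09,0,0,-0.94,0.4]]
[[0,0,0.42,0,0,0,0.4],[0,0,0.41,0,0,0,0.4],[0.01,0,0.42,0,0,0,0.4],[0,0,0.12,0,0,0,0.4],[0,0,0.11,0,0,0,0.4],[0,0,0.12,0,0,0,0.4],[0,0,0.11,0,0,0,0.4],[0,-0.01,0.12,0,0,0,0.4]]
```

Emit:
step_arm(
  moves=[
    [[0.07, -0.02, 0.1, 0, 0, -0.94, 0.4], [0.06, -0.01, 0.09, 0, 0, -0.95, 0.4], [0.07, -0.01, 0.1, 0, 0, -0.94, 0.4], [0.07, 0, 0.09, 0, 0, -0.94, 0.4], [0.07, 0.01, 0.1, 0, 0, -0.95, 0.4], [0.07, 0.01, 0.09, 0, 0, -0.94, 0.4], [0.07, 0.02, 0.1, 0, 0, -0.94, 0.4], [0.06, 0.02, 0.1, 0, 0, -0.95, 0.4]],
  ],
)

```text
clock: 33.95
tool_pos: [0.5493, 0.0664, 0.1101]
ee_rot: [0.922, 0.387, 0.001, -0.0]
force: [-0.4, -0.2, -0.0]
finger_gap: 0.0511
gripper_force: 0.0
```

Emit:
step_arm(
  moves=[
    [[0.06, 0.04, 0.09, 0, 0, -0.94, 0.4], [0.06, 0.04, 0.1, 0, 0, -0.94, 0.4], [0.05, 0.04, 0.09, 0, 0, -0.95, 0.4], [0.05, 0.05, 0.1, 0, 0, -0.94, 0.4], [0.05, 0.05, 0.09, 0, 0, -0.94, 0.4], [0.04, 0.06, 0.1, 0, 0, -0.94, 0.4], [0.03, 0.06, 0.1, 0, 0, -0.95, 0.4], [0.02, 0.07, 0.09, 0, 0, -0.94, 0.4]],
  ],
)

```text
clock: 34.95
tool_pos: [0.5708, 0.0727, 0.0797]
ee_rot: [0.703, 0.712, 0.001, 0.0]
force: [0.3, -0.5, -0.0]
finger_gap: 0.0512
gripper_force: 0.0
```

```bash
python3 - <<'E'
from tags import *
err(np.array([.571,.071,.08]),down(90))
t=get('top'); h=cv2.cvtColor(t['color'],cv2.COLOR_RGB2HSV); P=pts(t)
d=get('wrist'); tags(d)
E
```

```text
pos [0.5708 0.0727 0.0797] q [0.05 0.59 1.7  0.   0.85 0.03] perr [-0.0002  0.0017 -0.0003] rerr [ 0.05 -0.04  0.73]
o c [760.7 -19.9] size [31.1 74.7] long-axis deg -72.6 z [15.6 29.  41.4]
o c [570.7  60.7] size [27.1 37.8] long-axis deg 0.9 z [12.2 20.  26.2]
o c [710.7 152. ] size [19.9 47.5] long-axis deg -88.5 z [ 5.8 11.6 17.1]
y c [562.8  48.8] size [26.4 36.1] long-axis deg -0.3 z [11.9 13.  14.1]
```

Orange hasn't moved. Descend and grip it by its ends.

Emit:
step_arm(
  moves=[
    [[-0.03, 0, 0.42, 0, 0, 0, 0.4], [0, 0, 0.42, 0, 0, 0, 0.4], [0, 0, 0.42, 0, 0, 0, 0.4], [0, 0, 0.2, 0, 0, 0, 0.4], [0, 0, 0.15, 0, 0, 0, 0.4], [0, 0, 0.12, 0, 0, 0, 0.4], [0, 0, 0.08, 0, 0, 0, 0.4], [0, 0, 0, 0, 0, 0, 0.4]],
  ],
)

```text
clock: 36.05
tool_pos: [0.5708, 0.0713, 0.0069]
ee_rot: [0.704, 0.71, 0.0, -0.0]
force: [-0.6, 0.3, -0.3]
finger_gap: 0.0512
gripper_force: 0.0
```

Emit:
step_arm(
  moves=[
    [[0, 0, 0, 0, 0, 0, 1], [0, 0, 0, 0, 0, 0, 1], [0, 0, 0, 0, 0, 0, 1], [0, 0, 0, 0, 0, 0, 1], [0, 0, 0, 0, 0, 0, 1], [0, 0, 0, 0, 0, 0, 1], [0, 0, -0.2, 0, 0, 0, 1], [0, 0, -0.8, 0, 0, 0, 1]],
  ],
)

```text
clock: 37.05
tool_pos: [0.5694, 0.0711, 0.0461]
ee_rot: [0.704, 0.71, -0.001, -0.001]
force: [0.2, -0.3, -0.2]
finger_gap: 0.0352
gripper_force: 30.0
```

```bash
python3 - <<'E'
from tags import *
err(np.array([.571,.071,.007]),down(90))
d=get('wrist'); tags(d); save(d,'w8.png')
h=cv2.cvtColor(d['color'],cv2.COLOR_RGB2HSV); P=pts(d)
m=(h[...,0]>=6)&(h[...,0]<=17)&(h[...,1]>110)&(abs(P[...,1]-.06)<.05)&(abs(P[...,0]-.57)<.04)
m=cv2.erode(m.astype(np.uint8),np.ones((3,3)))>0
q=P[m]*1000; A=np.c_[q[:,:2],np.ones(len(q))]; print('plane',np.linalg.lstsq(A,q[:,2],rcond=None)[0],'y',np.percentile(q[:,1],[1,99]),'z',np.percentile(q[:,2],[1,99]))
E
```

```text
pos [0.5694 0.0711 0.0461] q [0.04 0.64 1.71 0.   0.79 0.03] perr [-0.0016  0.0001  0.0391] rerr [-0.19 -0.03  0.45]
o c [702.9 148.7] size [ 6.6 30.6] long-axis deg -80.7 z [ 3.7  8.1 12.5]
y c [564.2  59.2] size [ 6.1 32.6] long-axis deg 0.5 z [ 7.5 12.7 14. ]
plane [-6.67221275e-03 -8.36425943e-01  1.16025787e+02] y [55.54284175 73.8731477 ] z [50.11489958 65.69660255]
```

View pics/w8.png

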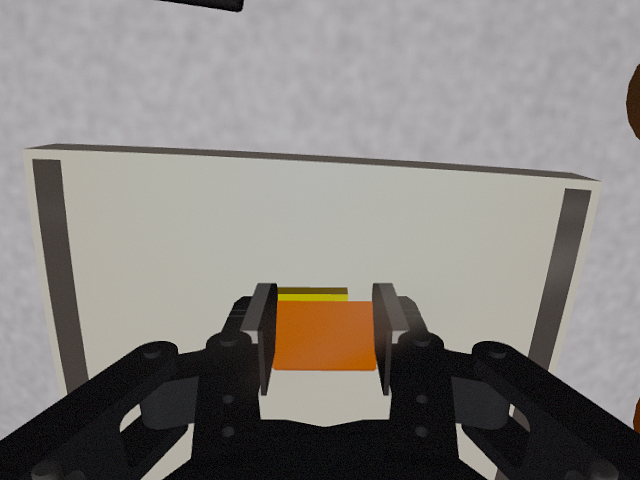

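Orange is held by its ends, tilted about 40°. I'll level it by turning the tool 40°, set it down on free tray floor, and pick it up again properly.

```bash
python3 - <<'E'
from p import *
r0=down(90); rt=r0*R.from_rotvec([0,np.radians(40),0])
a=plan([((.571,.071,.085),r0,1,1),((.565,-.01,.05),rt,7,1)])
a=plan([((.565,-.01,.014),rt,6,1)],a)
plan([((.565,-.02,.05),rt,3,.35),((.54,.0,.16),down(0),18,.35)],a)
E
```

```text
[[-0.01,-0.02,-0.85,0.03,-0.01,0.08,1],[-0.29,-0.02,0.12,0,0.95,0,1],[-0.3,-0.02,0.1,0,0.96,0,1],[-0.31,-0.03,0.07,0,0.95,0,1],[-0.31,-0.02,0.03,0,0.95,0,1],[-0.31,-0.02,0,0,0.95,0,1],[-0.32,-0.02,-0.03,0,0.96,0,1],[-0.31,-0.02,-0.06,0.01,0.95,0,1]]
[[-0.1,0,0.12,0,0,0,1],[-0.09,0,0.11,0,0,0,1],[-0.1,0,0.12,0,0,0,1],[-0.09,0,0.11,0,0,0,1],[-0.1,0,0.12,0,0,0,1],[-0.1,0,0.11,0,0,0,1],[0,0,0,0,0,0,1],[0,0,0,0,0,0,1]]
[[0.13,0,-0.28,0,0,0,0.35],[0.13,0,-0.28,0,0,0,0.35],[0.13,0,-0.29,0,0,0,0.35],[0.12,-0.03,-0.1,-0.29,-0.29,0.8,0.35],[0.11,-0.05,-0.1,-0.29,-0.29,0.79,0.35],[0.11,-0.04,-0.11,-0.29,-0.29,0.8,0.35],[0.1,-0.06,-0.11,-0.29,-0.29,0.79,0.35],[0.09,-0.05,-0.12,-0.29,-0.29,0.8,0.35]]
[[0.08,-0.06,-0.12,-0.29,-0.29,0.8,0.35],[0.07,-0.07,-0.13,-0.29,-0.29,0.79,0.35],[0.07,-0.06,-0.13,-0.29,-0.29,0.8,0.35],[0.05,-0.07,-0.13,-0.29,-0.29,0.8,0.35],[0.05,-0.07,-0.14,-0.29,-0.29,0.79,0.35],[0.03,-0.06,-0.14,-0.29,-0.29,0.8,0.35],[0.03,-0.06,-0.15,-0.29,-0.29,0.8,0.35],[0.01,-0.06,-0.14,-0.29,-0.29,0.79,0.35]]
[[0.01,-0.06,-0.15,-0.29,-0.29,0.8,0.35],[0,-0.05,-0.15,-0.29,-0.29,0.79,0.35],[-0.02,-0.05,-0.15,-0.29,-0.29,0.8,0.35],[-0.02,-0.04,-0.15,-0.29,-0.28,0.8,0.35],[-0.02,-0.04,-0.16,-0.29,-0.29,0.79,0.35],[0,0,0,0,0,0,0.35],[0,0,0,0,0,0,0.35],[0,0,0,0,0,0,0.35]]
```

Emit:
step_arm(
  moves=[
    [[-0.01, -0.02, -0.85, 0.03, 0, 0.08, 1], [-0.29, -0.02, 0.12, 0, 0.95, 0, 1], [-0.3, -0.02, 0.1, 0, 0.96, 0, 1], [-0.31, -0.03, 0.07, 0, 0.95, 0, 1], [-0.31, -0.02, 0.03, 0, 0.95, 0, 1], [-0.31, -0.02, 0, 0, 0.95, 0, 1], [-0.32, -0.02, -0.03, 0, 0.96, 0, 1], [-0.31, -0.02, -0.06, 0.01, 0.95, 0, 1]],
  ],
)

```text
clock: 38.1
tool_pos: [0.5639, -0.0108, 0.0462]
ee_rot: [0.664, 0.664, 0.242, -0.244]
force: [0.1, 0.4, -0.7]
finger_gap: 0.035
gripper_force: 30.1
```

Emit:
step_arm(
  moves=[
    [[-0.1, 0, 0.12, 0, 0, 0, 1], [-0.09, 0, 0.11, 0, 0, 0, 1], [-0.1, 0, 0.12, 0, 0, 0, 1], [-0.09, 0, 0.11, 0, 0, 0, 1], [-0.1, 0, 0.12, 0, 0, 0, 1], [-0.1, 0, 0.11, 0, 0, 0, 1], [0, 0, 0, 0, 0, 0, 1], [0, 0, 0, 0, 0, 0, 1]],
  ],
)

```text
clock: 39.1
tool_pos: [0.5637, -0.0103, 0.01]
ee_rot: [0.665, 0.664, 0.241, -0.243]
force: [0.0, -0.2, -0.5]
finger_gap: 0.0348
gripper_force: 30.1
```

Emit:
step_arm(
  moves=[
    [[0, 0, 0, 0, 0, 0, 0.35], [0, 0, 0, 0, 0, 0, 0.35], [0, 0, 0, 0, 0, 0, 0.35], [0, 0, 0, 0, 0, 0, 0.35], [0.13, 0, -0.2, 0, 0, 0, 0.35], [0.13, 0, -0.28, 0, 0, 0, 0.35], [0.2, 0, -0.4, 0, 0, 0, 0.35], [0.2, 0, -0.4, 0, 0, 0, 0.35]],
  ],
)

```text
clock: 40.1
tool_pos: [0.564, -0.0234, 0.0677]
ee_rot: [0.665, 0.664, 0.241, -0.243]
force: [-0.3, -0.3, 0.4]
finger_gap: 0.0557
gripper_force: 0.0
```

```bash
python3 - <<'E'
from p import *
print(get_state()['tool_pos'])
plan([((.54,.0,.16),down(0),16,.35)])
E
```

```text
[ 0.56403611 -0.02344379  0.06772432]
[[0.12,-0.04,-0.09,-0.33,-0.33,0.9,0.35],[0.11,-0.04,-0.09,-0.32,-0.32,0.89,0.35],[0.11,-0.06,-0.1,-0.33,-0.32,0.9,0.35],[0.1,-0.06,-0.1,-0.33,-0.33,0.89,0.35],[0.09,-0.06,-0.11,-0.33,-0.32,0.9,0.35],[0.07,-0.07,-0.11,-0.33,-0.33,0.89,0.35],[0.07,-0.07,-0.12,-0.32,-0.32,0.9,0.35],[0.06,-0.07,-0.12,-0.33,-0.33,0.89,0.35]]
[[0.04,-0.08,-0.13,-0.33,-0.32,0.9,0.35],[0.04,-0.07,-0.13,-0.33,-0.33,0.89,0.35],[0.02,-0.07,-0.13,-0.33,-0.32,0.9,0.35],[0.01,-0.07,-0.14,-0.32,-0.33,0.89,0.35],[0,-0.06,-0.14,-0.33,-0.32,0.9,0.35],[0,-0.06,-0.14,-0.33,-0.33,0.89,0.35],[-0.02,-0.05,-0.15,-0.33,-0.32,0.9,0.35],[-0.03,-0.04,-0.14,-0.33,-0.33,0.89,0.35]]
```

Emit:
step_arm(
  moves=[
    [[0.12, -0.04, -0.09, -0.33, -0.33, 0.9, 0.35], [0.11, -0.04, -0.09, -0.32, -0.32, 0.89, 0.35], [0.11, -0.06, -0.1, -0.33, -0.32, 0.9, 0.35], [0.1, -0.06, -0.1, -0.33, -0.33, 0.89, 0.35], [0.09, -0.06, -0.11, -0.33, -0.32, 0.9, 0.35], [0.07, -0.07, -0.11, -0.33, -0.33, 0.89, 0.35], [0.07, -0.07, -0.12, -0.32, -0.32, 0.9, 0.35], [0.06, -0.07, -0.12, -0.33, -0.33, 0.89, 0.35]],
  ],
)

```text
clock: 41.1
tool_pos: [0.5521, -0.0115, 0.1135]
ee_rot: [0.913, 0.362, 0.132, -0.133]
force: [0.4, -0.0, -0.8]
finger_gap: 0.0556
gripper_force: 0.0
```

Emit:
step_arm(
  moves=[
    [[0.04, -0.08, -0.13, -0.33, -0.32, 0.9, 0.35], [0.04, -0.07, -0.13, -0.33, -0.33, 0.89, 0.35], [0.02, -0.07, -0.13, -0.33, -0.32, 0.9, 0.35], [0.01, -0.07, -0.14, -0.32, -0.33, 0.89, 0.35], [0, -0.06, -0.14, -0.33, -0.32, 0.9, 0.35], [0, -0.06, -0.14, -0.33, -0.33, 0.89, 0.35], [-0.02, -0.05, -0.15, -0.33, -0.32, 0.9, 0.35], [-0.03, -0.04, -0.14, -0.33, -0.33, 0.89, 0.35]],
  ],
)

```text
clock: 42.1
tool_pos: [0.5399, 0.0, 0.1598]
ee_rot: [1.0, -0.002, -0.0, 0.001]
force: [-0.4, 0.6, -0.2]
finger_gap: 0.0554
gripper_force: 0.0
```

```bash
python3 - <<'E'
from tags import *
err(np.array([.54,.0,.16]),down(0))
d=get('wrist'); tags(d)
E
```

```text
pos [0.5399 0.     0.1598] q [-0.09  0.42  1.75 -0.    0.98  1.49] perr [-0.0001  0.     -0.0002] rerr [ 0.11  0.04 -0.22]
o c [549.7 -22. ] size [ 6.5 23.4] long-axis deg 89.8 z [11.8 12.9 14.1]
y c [563.4  47.5] size [24.7 36.1] long-axis deg -0.0 z [11.5 13.  14.2]
g c [503.1 218.9] size [28.2 40.8] long-axis deg 78.9 z [10.4 16.7 17.9]
```

```bash
sed -i "s/('red',0,5),('o',6,17)/('o',0,17)/" tags.py; python3 - <<'E'
from tags import *
d=get('wrist'); tags(d)
plan([((.565,-.022,.06),down(0),6,.5),((.565,-.022,.011),down(0),2,.5)])
E
```

```text
o c [550. -22.] size [ 6.5 23.5] long-axis deg 89.6 z [11.8 13.  14. ]
y c [563.2  47.5] size [24.7 36.4] long-axis deg 0.3 z [11.5 13.  14.2]
g c [503.1 218.9] size [28.1 41.5] long-axis deg 80.4 z [10.2 16.7 17.9]
[[0.1,0.09,0.42,0,0,0,0.5],[0.1,0.1,0.41,0,0,0,0.5],[0.1,0.09,0.42,0,0,0,0.5],[0.11,0.09,0.42,0.01,-0.01,0,0.5],[0.1,0.1,0.41,0,0,-0.01,0.5],[0.1,0.09,0.42,0,0,0,0.5],[0,0,0.61,0,0,0,0.5],[0,0,0.61,0,0,0,0.5]]
```

```bash
python3 - <<'E'
from tags import *
d=get('wrist'); cv2.imwrite('pics/w9.png',d['color'][60:360,160:480][:,:,::-1])
E
```

```text
(no output)
```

View pics/w9.png

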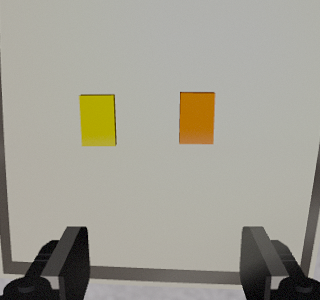

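Orange now lies flat at crop (197,118), square to x, with its hue just outside my mask. I'll pick it at (0.5645, -0.022).

Emit:
step_arm(
  moves=[
    [[0.1, 0.09, 0.42, 0, 0, 0, 0.5], [0.1, 0.1, 0.41, 0, 0, 0, 0.5], [0.1, 0.09, 0.42, 0, 0, 0, 0.5], [0.11, 0.09, 0.42, 0, 0, 0, 0.5], [0.1, 0.1, 0.41, 0, 0, 0, 0.5], [0.1, 0.09, 0.42, 0, 0, 0, 0.5], [0, 0, 0.61, 0, 0, 0, 0.5], [0, 0, 0.51, 0, 0, 0, 0.5]],
  ],
)

```text
clock: 43.25
tool_pos: [0.5643, -0.0223, 0.0122]
ee_rot: [1.0, 0.0, -0.001, 0.0]
force: [0.7, 0.4, -0.4]
finger_gap: 0.0424
gripper_force: 0.0
```

Emit:
step_arm(
  moves=[
    [[0, 0, 0.13, 0, 0, 0, 0.5], [0, 0, 0.08, 0, 0, 0, 0.5], [0, 0, 0, 0, 0, 0, 1], [0, 0, 0, 0, 0, 0, 1], [0, 0, 0, 0, 0, 0, 1], [0, 0, 0, 0, 0, 0, 1], [0, 0, 0, 0, 0, 0, 1], [0, 0, 0, 0, 0, 0, 1]],
  ],
)

```text
clock: 44.25
tool_pos: [0.5647, -0.0222, 0.0058]
ee_rot: [1.0, 0.0, 0.0, 0.0]
force: [-0.2, -1.1, 6.2]
finger_gap: 0.0227
gripper_force: 30.8
```

```bash
python3 - <<'E'
from p import *
err(np.array([.5645,-.022,.007]),down(0)); 
a=plan([((.5645,-.022,.08),down(0),2,1),((.5115,.2682,.08),down(80.4),14,1)])
E
```

```text
pos [ 0.5647 -0.0222  0.0058] q [-0.12  0.7   1.75 -0.    0.7   1.45] perr [ 0.0002 -0.0002 -0.0012] rerr [ 0.02 -0.01  0.01]
[[0,0,-0.93,0,0,0,1],[0,0,-0.92,0,0,0,1],[-0.09,-0.52,0,0,0,-0.96,1],[-0.05,-0.52,0,0,0,-0.95,1],[0.01,-0.53,0,0,0,-0.96,1],[0.07,-0.52,0,0,0,-0.96,1],[0.11,-0.52,0,0,0,-0.96,1],[0.17,-0.5,0,0,0,-0.95,1]]
[[0.21,-0.48,0,0,0,-0.96,1],[0.26,-0.46,0,0,0,-0.96,1],[0.31,-0.43,0,0,0,-0.95,1],[0.35,-0.39,-0.01,0,0,-0.96,1],[0.39,-0.36,0,0,0,-0.96,1],[0.42,-0.32,0,0,0,-0.95,1],[0.44,-0.28,0,0,0,-0.96,1],[0.48,-0.22,0,0,0,-0.96,1]]
```

Emit:
step_arm(
  moves=[
    [[0, 0, -0.93, 0, 0, 0, 1], [0, 0, -0.92, 0, 0, 0, 1], [-0.09, -0.52, 0, 0, 0, -0.96, 1], [-0.05, -0.52, 0, 0, 0, -0.95, 1], [0.01, -0.53, 0, 0, 0, -0.96, 1], [0.07, -0.52, 0, 0, 0, -0.96, 1], [0.11, -0.52, 0, 0, 0, -0.96, 1], [0.17, -0.5, 0, 0, 0, -0.95, 1]],
  ],
)

```text
clock: 45.25
tool_pos: [0.5413, 0.103, 0.0792]
ee_rot: [0.955, 0.298, -0.0, -0.0]
force: [0.5, 0.3, -0.0]
finger_gap: 0.023
gripper_force: 30.2
```

Emit:
step_arm(
  moves=[
    [[0.21, -0.48, 0, 0, 0, -0.96, 1], [0.26, -0.46, 0, 0, 0, -0.96, 1], [0.31, -0.43, 0, 0, 0, -0.95, 1], [0.35, -0.39, -0.01, 0, 0, -0.96, 1], [0.39, -0.36, 0, 0, 0, -0.96, 1], [0.42, -0.32, 0, 0, 0, -0.95, 1], [0.44, -0.28, 0, 0, 0, -0.96, 1], [0.48, -0.22, 0, 0, 0, -0.96, 1]],
  ],
)

```text
clock: 46.25
tool_pos: [0.511, 0.2688, 0.0795]
ee_rot: [0.763, 0.647, -0.0, -0.0]
force: [0.1, -0.7, -0.1]
finger_gap: 0.0228
gripper_force: 30.2
```

Emit:
step_arm(
  moves=[
    [[0, 0, 0, 0, 0, 0, 1], [0, 0, 0, 0, 0, 0, 1], [0, 0, 0.3, 0, 0, 0, 1], [0, 0, 0.5, 0, 0, 0, 1], [0, 0, 0.4, 0, 0, 0, 1], [0, 0, 0.2, 0, 0, 0, 1], [0, 0, 0.1, 0, 0, 0, 1], [0, 0, 0, 0, 0, 0, 1]],
  ],
)

```text
clock: 47.25
tool_pos: [0.5114, 0.2682, 0.0197]
ee_rot: [0.764, 0.645, -0.0, -0.0]
force: [-1.4, 0.0, 0.1]
finger_gap: 0.0228
gripper_force: 30.2
```

```bash
python3 - <<'E'
from p import *
err(np.array([.5115,.2682,.0105]),down(80.4))
plan([((.5115,.2682,.0107),down(80.4),3,1)])
E
```

```text
pos [0.5114 0.2682 0.0197] q [0.4  0.69 1.71 0.   0.74 0.57] perr [-0.0001  0.      0.0092] rerr [-0.03  0.01  0.01]
[[0,0,0.07,0,0,0,1],[0,0,0.08,0,0,0,1],[0,0,0.07,-0.01,0,0,1],[0,0,0,0,0,0,1],[0,0,0,0,0,0,1],[0,0,0,0,0,0,1],[0,0,0,0,0,0,1],[0,0,0,0,0,0,1]]
```

Emit:
step_arm(
  moves=[
    [[0, 0, 0.07, 0, 0, 0, 1], [0, 0, 0.08, 0, 0, 0, 1], [0, 0, 0.07, 0, 0, 0, 1], [0, 0, 0, 0, 0, 0, 1], [0, 0, 0, 0, 0, 0, 0.5], [0, 0, 0, 0, 0, 0, 0.5], [0, 0, 0, 0, 0, 0, 0.5], [0, 0, 0, 0, 0, 0, 0.5]],
  ],
)

```text
clock: 48.25
tool_pos: [0.5113, 0.2682, 0.0108]
ee_rot: [0.764, 0.646, -0.0, -0.0]
force: [-1.2, -0.1, 0.8]
finger_gap: 0.0425
gripper_force: 0.0
```

Emit:
step_arm(
  moves=[
    [[0, 0, -0.3, 0, 0, 0, 0.5], [0, 0, -0.8, 0, 0, 0, 0.5], [0, 0, -0.9, 0, 0, 0, 0.5], [0, 0, -0.9, 0, 0, 0, 0.5], [0, 0, -0.6, 0, 0, 0, 0.5], [0, 0, 0, 0, 0, 0, 0.5], [0, 0, 0, 0, 0, 0, 0.5], [0, 0, 0, 0, 0, 0, 0.5]],
  ],
)

```text
clock: 49.25
tool_pos: [0.5109, 0.268, 0.1497]
ee_rot: [0.764, 0.646, -0.001, -0.0]
force: [0.5, 0.1, -0.8]
finger_gap: 0.0431
gripper_force: 0.0
```

```bash
sed -i "s/('o',0,17),('y',22,35)/('o',0,21),('y',25,35)/" tags.py; python3 - <<'E'
from tags import *
d=get('wrist'); tags(d,.016); print(get_state()['tool_pos'])
plan([((.53,.05,.16),down(0),15,.5)])
E
```

```text
o c [713.3 168.8] size [23.2 47.2] long-axis deg 46.7 z [ 5.  11.6 17.6]
o c [511.6 268.2] size [24.9 37.3] long-axis deg 80.4 z [14.7 16.9 18.1]
g c [503.4 219.4] size [24.2 38.1] long-axis deg 80.4 z [14.9 17.  18.1]
[0.51095968 0.26805528 0.14982793]
[[-0.35,0.09,-0.02,0,0,0.89,0.5],[-0.35,0.13,-0.01,0,0,0.9,0.5],[-0.33,0.15,-0.02,0,0,0.89,0.5],[-0.31,0.19,-0.02,0,0.01,0.89,0.5],[-0.3,0.21,-0.01,0,0,0.9,0.5],[-0.27,0.24,-0.02,0,0,0.89,0.5],[-0.25,0.27,-0.02,0,0,0.89,0.5],[-0.22,0.29,-0.01,0,0,0.9,0.5]]
[[-0.2,0.3,-0.02,0,0.01,0.89,0.5],[-0.17,0.33,-0.02,-0.01,0,0.89,0.5],[-0.13,0.34,-0.02,0,0,0.9,0.5],[-0.11,0.35,-0.01,0,0,0.89,0.5],[-0.07,0.35,-0.02,0,0,0.9,0.5],[-0.03,0.37,-0.02,0,0,0.89,0.5],[0,0.36,-0.01,0,0,0.89,0.5],[0,0,0,0,0,0,0.5]]
```

Emit:
step_arm(
  moves=[
    [[-0.35, 0.09, -0.02, 0, 0, 0.89, 0.5], [-0.35, 0.13, -0.01, 0, 0, 0.9, 0.5], [-0.33, 0.15, -0.02, 0, 0, 0.89, 0.5], [-0.31, 0.19, -0.02, 0, 0, 0.89, 0.5], [-0.3, 0.21, -0.01, 0, 0, 0.9, 0.5], [-0.27, 0.24, -0.02, 0, 0, 0.89, 0.5], [-0.25, 0.27, -0.02, 0, 0, 0.89, 0.5], [-0.22, 0.29, -0.01, 0, 0, 0.9, 0.5]],
  ],
)

```text
clock: 50.3
tool_pos: [0.5216, 0.1514, 0.1555]
ee_rot: [0.947, 0.32, -0.001, -0.0]
force: [-0.8, -0.8, 0.4]
finger_gap: 0.043
gripper_force: 0.0
```

Emit:
step_arm(
  moves=[
    [[-0.2, 0.3, -0.02, 0, 0, 0.89, 0.5], [-0.17, 0.33, -0.02, 0, 0, 0.89, 0.5], [-0.13, 0.34, -0.02, 0, 0, 0.9, 0.5], [-0.11, 0.35, -0.01, 0, 0, 0.89, 0.5], [-0.07, 0.35, -0.02, 0, 0, 0.9, 0.5], [-0.03, 0.37, -0.02, 0, 0, 0.89, 0.5], [0, 0.36, -0.01, 0, 0, 0.89, 0.5], [0, 0, 0, 0, 0, 0, 0.5]],
  ],
)

```text
clock: 51.3
tool_pos: [0.5305, 0.0497, 0.1603]
ee_rot: [1.0, -0.0, -0.001, 0.0]
force: [0.2, -0.3, -0.0]
finger_gap: 0.0427
gripper_force: 0.0
```

```bash
python3 - <<'E'
from tags import *
err(np.array([.53,.05,.16]),down(0))
d=get('wrist'); tags(d)
plan([((.563,.0473,.06),down(0),6,.5),((.563,.0473,.011),down(0),2,.5)])
E
```

```text
pos [0.5305 0.0497 0.1603] q [ 0.01  0.41  1.76 -0.    0.97  1.58] perr [ 0.0005 -0.0003  0.0003] rerr [ 0.01  0.09 -0.02]
o c [511.5 268.5] size [27.9 41.6] long-axis deg 80.2 z [ 9.7 16.7 18. ]
y c [563.3  48. ] size [23.3 35.8] long-axis deg 0.6 z [11.8 13.  14.3]
g c [503.2 218.9] size [27.6 40.1] long-axis deg 80.4 z [10.9 16.7 18. ]
[[0.14,0.01,0.42,0,0,0,0.5],[0.13,0.01,0.42,0,0,0,0.5],[0.14,0.02,0.41,0,0.01,0.01,0.5],[0.14,0.01,0.42,0,0,0,0.5],[0.13,0.01,0.42,0,0,0,0.5],[0.14,0.01,0.42,0,0,0,0.5],[0,0,0.61,0,0,0,0.5],[0,0,0.61,0,0,0,0.5]]
```

Yellow is unchanged at (0.563, 0.048). Pick it.

Emit:
step_arm(
  moves=[
    [[0.14, 0.01, 0.42, 0, 0, 0, 0.5], [0.13, 0.01, 0.42, 0, 0, 0, 0.5], [0.14, 0.01, 0.41, 0, 0, 0, 0.5], [0.14, 0.01, 0.42, 0, 0, 0, 0.5], [0.13, 0.01, 0.42, 0, 0, 0, 0.5], [0.14, 0, 0.42, 0, 0, 0, 0.5], [0, 0, 0.61, 0, 0, 0, 0.5], [0, 0, 0.51, 0, 0, 0, 0.5]],
  ],
)

```text
clock: 52.35
tool_pos: [0.5633, 0.0482, 0.0141]
ee_rot: [1.0, 0.0, -0.001, 0.0]
force: [1.3, 0.1, -0.3]
finger_gap: 0.0429
gripper_force: 0.0
```

Emit:
step_arm(
  moves=[
    [[0, 0, 0.13, 0, 0, 0, 0.5], [0, 0, 0.08, 0, 0, 0, 0.5], [0, 0, 0, 0, 0, 0, 1], [0, 0, 0, 0, 0, 0, 1], [0, 0, 0, 0, 0, 0, 1], [0, 0, 0, 0, 0, 0, 1], [0, 0, 0, 0, 0, 0, 1], [0, 0, 0, 0, 0, 0, 1]],
  ],
)

```text
clock: 53.35
tool_pos: [0.5637, 0.0483, 0.0078]
ee_rot: [1.0, 0.0, 0.0, 0.0]
force: [-0.7, -0.3, 5.9]
finger_gap: 0.0229
gripper_force: 30.1
```

```bash
python3 - <<'E'
from p import *
err(np.array([.563,.0478,.007]),down(0)); 
a=plan([((.563,.0478,.08),down(0),2,1),((.5198,.3176,.08),down(80.4),14,1)])
E
```

```text
pos [0.5637 0.0483 0.0078] q [ 0.    0.69  1.74 -0.    0.7   1.57] perr [0.0007 0.0005 0.0008] rerr [ 0.01 -0.02  0.01]
[[-0.01,0.01,-0.9,0,0,0,1],[-0.01,0,-0.9,0,0,0,1],[-0.08,-0.48,0,0,0,-0.96,1],[-0.02,-0.49,0,0,0,-0.95,1],[0.02,-0.49,0,0,0,-0.96,1],[0.06,-0.48,0,0,0,-0.96,1],[0.12,-0.47,0,0,0,-0.96,1],[0.17,-0.46,0,0,0,-0.95,1]]
[[0.2,-0.44,0,0,0,-0.96,1],[0.26,-0.42,0,0,0,-0.96,1],[0.29,-0.39,0,0,0,-0.95,1],[0.33,-0.36,0,0,0,-0.96,1],[0.36,-0.32,0,0,0,-0.96,1],[0.4,-0.29,-0.01,0,0,-0.95,1],[0.42,-0.24,0,0,0,-0.96,1],[0.45,-0.21,0,0,0,-0.96,1]]
```

Emit:
step_arm(
  moves=[
    [[-0.01, 0.01, -0.9, 0, 0, 0, 1], [-0.01, 0, -0.9, 0, 0, 0, 1], [-0.08, -0.48, 0, 0, 0, -0.96, 1], [-0.02, -0.49, 0, 0, 0, -0.95, 1], [0.02, -0.49, 0, 0, 0, -0.96, 1], [0.06, -0.48, 0, 0, 0, -0.96, 1], [0.12, -0.47, 0, 0, 0, -0.96, 1], [0.17, -0.46, 0, 0, 0, -0.95, 1]],
  ],
)

```text
clock: 54.35
tool_pos: [0.5439, 0.1641, 0.0791]
ee_rot: [0.955, 0.298, -0.001, -0.0]
force: [-0.4, -0.4, -0.5]
finger_gap: 0.0224
gripper_force: 29.5
```

Emit:
step_arm(
  moves=[
    [[0.2, -0.44, 0, 0, 0, -0.96, 1], [0.26, -0.42, 0, 0, 0, -0.96, 1], [0.29, -0.39, 0, 0, 0, -0.95, 1], [0.33, -0.36, 0, 0, 0, -0.96, 1], [0.36, -0.32, 0, 0, 0, -0.96, 1], [0.4, -0.29, -0.01, 0, 0, -0.95, 1], [0.42, -0.24, 0, 0, 0, -0.96, 1], [0.45, -0.21, 0, 0, 0, -0.96, 1]],
  ],
)

```text
clock: 55.35
tool_pos: [0.519, 0.3183, 0.0795]
ee_rot: [0.763, 0.647, -0.0, -0.0]
force: [1.1, -0.0, -0.2]
finger_gap: 0.0229
gripper_force: 29.5
```

Emit:
step_arm(
  moves=[
    [[0, 0, 0, 0, 0, 0, 1], [0, 0, 0, 0, 0, 0, 1], [0, 0, 0.3, 0, 0, 0, 1], [0, 0, 0.5, 0, 0, 0, 1], [0, 0, 0.4, 0, 0, 0, 1], [0, 0, 0.2, 0, 0, 0, 1], [0, 0, 0.1, 0, 0, 0, 1], [0, 0, 0, 0, 0, 0, 1]],
  ],
)

```text
clock: 56.35
tool_pos: [0.5193, 0.3178, 0.0196]
ee_rot: [0.764, 0.646, -0.0, -0.0]
force: [-0.5, -0.3, 0.4]
finger_gap: 0.0226
gripper_force: 29.5
```

```bash
python3 - <<'E'
from p import *
err(np.array([.5198,.3176,.012]),down(80.4))
E
```

```text
pos [0.5193 0.3178 0.0196] q [0.47 0.73 1.62 0.   0.79 0.64] perr [-0.0005  0.0002  0.0076] rerr [-0.04  0.01  0.01]
```

Emit:
step_arm(
  moves=[
    [[0, 0, 0.07, 0, 0, 0, 1], [0, 0, 0.07, 0, 0, 0, 1], [0, 0, 0.05, 0, 0, 0, 1], [0, 0, 0, 0, 0, 0, 1], [0, 0, 0, 0, 0, 0, 0.5], [0, 0, 0, 0, 0, 0, 0.5], [0, 0, 0, 0, 0, 0, 0.5], [0, 0, 0, 0, 0, 0, 0.5]],
  ],
)

```text
clock: 57.35
tool_pos: [0.5192, 0.3177, 0.012]
ee_rot: [0.764, 0.646, -0.0, -0.0]
force: [0.5, -0.7, -0.2]
finger_gap: 0.0428
gripper_force: 0.0
```

Emit:
step_arm(
  moves=[
    [[0, 0, -0.3, 0, 0, 0, 0.5], [0, 0, -0.8, 0, 0, 0, 0.5], [-0.2, 0, -0.9, 0, 0, 0, 0.5], [-0.4, 0, -0.9, 0, 0, 0, 0.5], [-0.6, 0, -0.9, 0, 0, 0, 0.5], [-0.6, 0, -0.9, 0, 0, 0, 0.5], [-0.4, 0, -0.3, 0, 0, 0, 0.5], [0, 0, 0, 0, 0, 0, 0.5]],
  ],
)

```text
clock: 58.35
tool_pos: [0.5048, 0.2305, 0.2125]
ee_rot: [0.764, 0.645, 0.0, -0.0]
force: [0.1, 0.4, -1.0]
finger_gap: 0.0428
gripper_force: 0.0
```

```bash
python3 - <<'E'
from tags import *
d=get('wrist'); tags(d,.016); a=get('scene'); print(get_state()['tool_pos'])
cv2.imwrite('pics/end.png',np.hstack([cv2.resize(d['color'],(400,300)),cv2.resize(a['color'],(400,300))])[:,:,::-1])
E
```

```text
o c [ 7.677e+02 -6.000e-01] size [ 53.2 165.6] long-axis deg -83.6 z [ 5.8 35.5 46.3]
o c [511.8 267.1] size [24.7 36.9] long-axis deg 79.8 z [10.1 17.1 18.4]
y c [519.5 316.5] size [24.3 36.9] long-axis deg 80.3 z [ 9.5 17.  18.3]
g c [501.4 208.6] size [16.5 23.7] long-axis deg -9.7 z [15.8 17.  18.2]
g c [505.  229.3] size [15.2 23.2] long-axis deg -9.7 z [15.5 17.  18.2]
[0.50437458 0.23124383 0.21094321]
```

View pics/end.png

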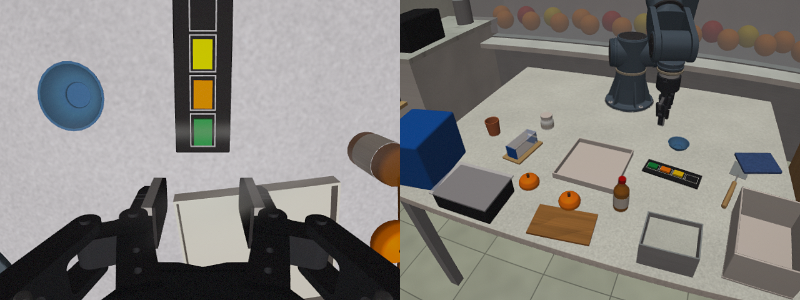

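Green (203,131), orange (203,95) and yellow (203,54) each lie inside their own outline in one row. The box is on its stand, the tray is empty and the bystanders haven't moved. Handing in.

```bash
python3 -c "
from workcell import order
print(order.hand_in())"
```

```text
the job is handed in; nothing more can be done
None
```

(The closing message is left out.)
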